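# Put the tin of contact tips back on end in the lidded tool case

### The job

Open the blue steel case: lift its lid by the bar and lay it right back against its stops, without letting it slam either way. Then stand the flat teal tin of contact tips that lies on the table up on its short end and lower it into the narrow slot between the two dividers at the front of the case, so that it stands upright on the slot's floor with the lid still open. Do not drop the tin or knock it over, and leave everything else where it is.

Things in the scene. Friction and masses are not known exactly. Their poses are not given: they have to be found in the camera images.
- case: blue sheet-steel case fixed to the table, 150 (x) x 250 (y) x 118 mm high to the rim, walls 3 mm; origin at the centre of its underside, front faces -x. Inner floor 10 mm up. A 50 mm high partition along y at x = 0 and two dividers form a slot in the middle of the front half; V-block (36 high) and bolt (58 high) lie beside it, two nozzles (68 high) and a flat bar behind it
- slot (a point): centre of the slot's floor, axes as the case's. The slot is 72 mm long along x (from the case's front wall to the partition) and 30 mm wide along y between the dividers, which are 50 mm high with outward flared lips; the case's rim is 108 mm above this point
- lid (a joint): angle of the lid (rad): 0 shut, 1.885 lying back against its stops (108 degrees). It falls shut before about 1.5 and falls open beyond
- lid_hinge (a point): middle of the hinge line along the rear edge of the lid (axis along the case's y); its frame turns with the lid. The lid is a pan 158 mm deep (from hinge to front), 258 mm wide, its top 3 mm above this point, its skirt reaching 12 mm below; mass about 0.65 kg
- lid_bar (a point): middle of the lift bar on top of the lid near its front edge: round dark steel bar, 10 mm in diameter, free length 100 mm along y, 35 mm above the lid's top; it lies 125 mm from the hinge line towards the front and 38 mm above it (lid shut). Its frame turns with the lid
- tip_tin: closed flat teal tin with a dark patterned lid (the tin's lid stays shut), 66 mm (x) x 97 mm (y) x 25 mm (z), about 0.12 kg, lying flat on the table; origin at the centre of its underside, y along its length, z out of its lid. Its body is 62 mm wide (x = -32 to 30 mm); the lid's lips stand out to x = -34 and 32 mm near the top
- tin_center (a point): centre of the tin, axes as the tin's
- tape_measure: yellow tape measure lying on the table, 71 x 91 x 34 mm, origin under its centre; not to be moved
- try_square: steel try square lying on the table, 75 x 134 x 15 mm, origin under its centre; not to be moved
- v_block: grey ground V-block 55 x 45 x 36 mm in the case's front left bay, origin under its centre; not to be moved
- nozzle_a: gas nozzle, 26 mm in diameter, 68 mm high, standing in the rear of the case, origin under its centre; not to be moved
- nozzle_b: second gas nozzle, like the first; not to be moved
- hex_bolt: dark hexagon bolt, 21 mm across, 58 mm high, standing on its head in the case's front right bay, origin under its centre; not to be moved
Things that resemble listed ones, but are neither listed nor needed, are in the scene too. What is shaped like the tip_tin but orange, pink or red is not meant.

How it is judged:
On the way:
1. the lid lies back against its stops (value of joint lid above 1.83 rad), for 0.2 s.
At the end, for the whole second after the job is handed in: Lid back on its stops (over 1.83 rad); the tin, released and at rest, stands on a short end on the slot's floor: centre within 12 mm (x) and 10 mm (y) of the slot's middle, 44 to 53 mm above its floor, long axis within 0.15 rad of upright, faces within 0.2 rad of the dividers (value of joint lid above 1.83 rad and x of tin_center in the frame of slot between -0.012 and 0.012 m and y of tin_center in the frame of slot between -0.01 and 0.01 m and z of tin_center in the frame of slot between 0.044 and 0.053 m and angle between the y axis of tip_tin and the z axis of slot, either way round below 0.15 rad and angle between the z axis of tip_tin and the y axis of slot, either way round below 0.2 rad and linear speed of tip_tin below 0.02 m/s); the robot touches nothing.
It fails at once if the lid slams against its stops or shut (arrives there faster than 2 rad/s) ((value of joint lid above 1.75 rad and velocity of joint lid above 2 rad/s) or (value of joint lid below 0.12 rad and velocity of joint lid below -2 rad/s)).
It fails at once if the tin is dropped or falls over (moves faster than 0.45 m/s while no finger touches it) (linear speed of tip_tin above 0.45 m/s and contact force between the fingers and tip_tin below 0.01 N).
It fails at once if one of the other things is moved more than 20 mm (distance of any of tape_measure, try_square, v_block, nozzle_a, nozzle_b, hex_bolt from where it was at the start of the episode above 0.02 m).
It also fails if it takes over 70 s, if anything falls off the work surface, if the arm or the gripper's body presses on something with over 40 N, if the wrist force passes 120 N, or if a joint passes its speed limit or range.

### The arm

A 6-joint arm with a two-finger parallel gripper is mounted at the origin on the work surface; the furniture and walls round the work are solid. World frame = base frame: x ahead of the robot, y to its left, z up, the work surface at z = 0. Lengths are in m, angles in rad, forces in N, time in s.
With the tool pointing down it reaches from about 0.375 to 0.9 m from the base axis. Payload 3.1 kg.
Tool frame: the origin (TCP) lies at the very end of the fingers, on their centre line; the grasp point (between the pads) lies 19 mm behind it; z points along the fingers, y is the line along which they close (so a half turn about z gives the same grasp; the last joint's range is limited). The gripper opens to 87 mm and grips with 3 to 60 N. Pads are 19 mm wide; open, the fingers measure 117 mm over their backs; the gripper's body (75 mm by 190 mm) begins 51 mm behind the grasp point.
Start: joints at [0.973, 0.527, 1.433, -0, 1.181, -0.178], TCP at [0.255, 0.571, 0.223] pointing down, gripper open.
Joint ranges: [-3.08, 3.08], [-0.75, 2.2], [0.22, 2.44], [-1.43, 4.57], [0, 2.65], [-2.85, 2.85]. Speed limits (rad/s): [2.79, 2.79, 3.14, 3.14, 3.14, 3.14].

### API

Orientations are given as a unit quaternion [x, y, z, w].
In Python, from workcell import env gives the robot as it stands.
- The arm moves only by the tool drive_tool, never from a script. Its argument "series" is a list of rows, each an object with "dp": the shift along the tool's x, y, z scaled (see below), a list of three; "rotation": the turn, a rotation vector about the tool's x, y, z scaled (see below), a list of three. A call has 1 to 12 rows; each row is the pose to reach, as a shift and turn from the pose commanded when the call began, along the tool's axes at that moment, turning the shorter way round; what a row does not reach only later rows make up. The controller multiplies each number of a shift by 0.2 m and each number of a turn by 180 degrees. A row lasts 1/8 s, in which the tool goes at most 62.5 mm and 10.7 degrees, less where a joint would pass 70% of its speed; a pose out of reach is approached as far as the arm can. A call with a number of a shift or a turn outside -1 to 1 is refused whole. A call with a gripper value outside its range is refused whole. "gripper" is the opening, from 0 (shut) to 1 (fully open), set as the call begins (left out, the last holds). The fingers move at their own pace and stop on an object; the grip force is fixed at half the most. Time passes only in rows, so rows that repeat a pose let the fingers close. It gives the time, the measured TCP pose, the force, the opening and the grip force at its end, in the units of the state.
- env.get_state(): the state, without advancing time (a new reading comes with each control period).
- env.capture(name): name is "side" or "top" or "wrist"; returns the picture (420x560x3 uint8, blue, green, red); there is no depth.
- env.camera_info(name): a dict with "fov_y" (degrees; the focal length in pixels is half the picture's height over the tangent of half this angle, whatever the lens; pixels are square), "cx", "cy" (the principal point, pixels), "R" (3x3) and "t" (3): a world point X has camera coordinates R X + t. Camera axes: x right, y down, z forward; pixel columns grow to the right and rows downward; lengths in m; the calibration is good to about 2 mm. A picture is of the moment at which its call begins: read the wrist's pose just before it. camera_info takes no time and is no camera call; for the wrist camera it gives the pose at the moment of the call.
- env.job_done(): hands the job in; it is judged then, once.
Trained networks look in the newest picture that a camera, given by its name, has taken for a name from the list of things; names that differ only in an ending like _2 or _b are one class to them, and where a whole thing is asked for, a point or a joint stands for the part that bears it (a point fixed in the world has none). Each returns a list of dicts, best first, with "confidence" (0 to 1); they miss things now and then, are a little off and sometimes report something else, mostly with a low value. They report only what shows in the picture. A call takes as long as a camera call. They do not tell look-alikes from the thing itself.
- env.recognise(camera, thing): "rect" ([centre column, centre row, width, height] in pixels, round what is visible of it).
- env.spot_point(camera, thing): "xy" ([column, row] in pixels: a listed point, or the origin of a listed thing).
The state is a dict: "clock": time; "joint_positions": joint angles; "dq": joint speeds; "joint_torque": joint torques, N m; "tcp_pos": TCP position; "eef_rot": TCP orientation; "contact_force": force on the tool from outside, world axes, zero at the start; "torque": the same for the moment, N m; "grip_width": opening from 0.0 (shut) to 1.0 (fully open); "grip_force": force on a finger pad.
Only numpy, scipy, OpenCV 4.12 (cv2) and the standard library are available. Lean on these libraries where they do the work, as an engineer would, in place of code of your own. Each camera call takes 0.05 s, during which the arm holds its last target. There are 200 camera calls.

## Working session

There is one attempt and no reset: what is moved stays moved. The work goes in short steps, Python scripts to look and compute and a tool call to move; the robot and the scene stay as the last step left them, time stands still between calls to the robot, and variables do not carry over. Pictures are saved under pics/ and viewed, at most 10 in all, crops included, and the job is handed in when it is done.

Besides the shell and the picture viewer there is one more tool, called after ">>>" by a JSON object that holds its "fn" and its "kwargs", one argument or row to a line. drive_tool: Moves the arm, as the interface text tells. Its arguments: {"type":"object","properties":{"series":{"type":"array"},"gripper":{"type":"number"}},"required":["series"]}

```bash
ls; mkdir -p pics
cat > h.py <<'E'
import numpy as np, cv2
from scipy.spatial.transform import Rotation as Rn
from workcell import env
np.set_printoptions(precision=4,suppress=True)
def cam(n):
    c=env.camera_info(n); f=210/np.tan(np.radians(c['fov_y'])/2)
    return f,c['cx'],c['cy'],np.array(c['R']),np.array(c['t'])
def ray(C,p):
    f,cx,cy,R,t=C; d=R.T@np.array([(p[0]-cx)/f,(p[1]-cy)/f,1]); return -R.T@t,d/np.linalg.norm(d)
def atz(C,p,z):
    o,d=ray(C,p); return o+d*(z-o[2])/d[2]
def tri(obs):
    A=np.zeros((3,3));b=np.zeros(3);rs=[ray(C,p) for C,p in obs]
    for o,d in rs:
        M=np.eye(3)-np.outer(d,d);A+=M;b+=M@o
    x=np.linalg.solve(A,b); return x,[np.linalg.norm(np.cross(x-o,d)) for o,d in rs]
def proj(C,X):
    f,cx,cy,R,t=C; v=R@np.asarray(X)+t; return np.array([f*v[0]/v[2]+cx,f*v[1]/v[2]+cy])
def move(p,Rt):
    """numbers for drive_tool from present pose to pose p, rotation matrix Rt"""
    s=env.get_state();R0=Rn.from_quat(s['eef_rot'])
    return R0.inv().apply(np.array(p)-s['tcp_pos'])/0.2,(R0.inv()*Rn.from_matrix(Rt)).as_rotvec()/np.pi
E
cat > a.py <<'E'
from h import *
s=env.get_state(); print({k:np.round(v,3) for k,v in s.items()})
ims=[]
for n in ['side','top']:
    im=env.capture(n);cv2.imwrite(f'pics/{n}0.png',im);C=cam(n);print(n,C[0],C[1:3],'pos',-C[3].T@C[4])
    for t in ['case','lid_bar','lid_hinge','tip_tin','tin_center','tape_measure','try_square']:
        print(t,[(np.round(q['xy'],1),round(q['confidence'],2),atz(C,q['xy'],.0)) for q in env.spot_point(n,t)][:4])
E
python3 a.py
```

```text
pics
{'clock': np.float64(0.0), 'joint_positions': array([ 0.973,  0.528,  1.434,  0.   ,  1.181, -0.178]), 'dq': array([-0.   , -0.   ,  0.001, -0.001,  0.001,  0.001]), 'joint_torque': array([ -0.   , -44.004, -17.66 ,   0.063,   0.058,  -0.   ]), 'tcp_pos': array([0.254, 0.57 , 0.222]), 'eef_rot': array([ 0.208,  0.978, -0.001, -0.   ]), 'contact_force': array([ 0.234, -0.208,  1.07 ]), 'torque': array([-0.03 ,  0.002,  0.001]), 'grip_force': np.float64(0.0), 'grip_width': np.float64(0.996)}
side 405.8543737401726 (283.6172857438705, 210.5878051090746) pos [ 1.4662 -0.1821  1.0058]
case [(array([325.4, 228.4]), 0.73, array([0.5211, 0.1272, 0.    ]))]
lid_bar [(array([330.6, 179.7]), 0.82, array([0.2631, 0.2125, 0.    ])), (array([326.3, 225.1]), 0.2, array([0.5059, 0.1342, 0.    ]))]
lid_hinge [(array([326.8, 218.4]), 0.76, array([0.4736, 0.1441, 0.    ])), (array([222.9, 256.2]), 0.33, array([ 0.588 , -0.2304,  0.    ]))]
tip_tin [(array([156.2, 262.3]), 0.89, array([ 0.578 , -0.4416,  0.    ])), (array([224.4, 227. ]), 0.81, array([ 0.4559, -0.2172,  0.    ])), (array([258. , 20
[... 867 characters left out ...]
28.2]), 0.89, array([0.4733, 0.1525, 0.    ]))]
lid_hinge [(array([238.1, 186.2]), 0.6, array([0.6082, 0.1261, 0.    ]))]
tip_tin [(array([302.5, 276.5]), 0.79, array([ 0.3237, -0.0828,  0.    ])), (array([348.6, 248.6]), 0.74, array([ 0.4132, -0.228 ,  0.    ])), (array([415.1, 198. ]), 0.6, array([ 0.5766, -0.4396,  0.    ]))]
tin_center [(array([414.5, 197.3]), 0.91, array([ 0.5789, -0.4377,  0.    ])), (array([345.9, 244. ]), 0.88, array([ 0.4276, -0.2194,  0.    ])), (array([351.1, 193.5]), 0.8, array([ 0.5888, -0.2357,  0.    ])), (array([227.3, 229.7]), 0.66, array([0.4685, 0.1578, 0.    ]))]
tape_measure [(array([327.1, 144.3]), 0.7, array([ 0.7472, -0.1582,  0.    ]))]
try_square []
```

Run:
```python
import cv2
a=cv2.imread('pics/top0.png');b=cv2.imread('pics/side0.png')
cv2.imwrite('pics/t1.png',cv2.resize(a[90:345,130:470],(800,600)))
cv2.imwrite('pics/s1.png',cv2.resize(b[120:345,110:410],(800,600),interpolation=cv2.INTER_CUBIC))
```

```text
(no output)
```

View pics/t1.png

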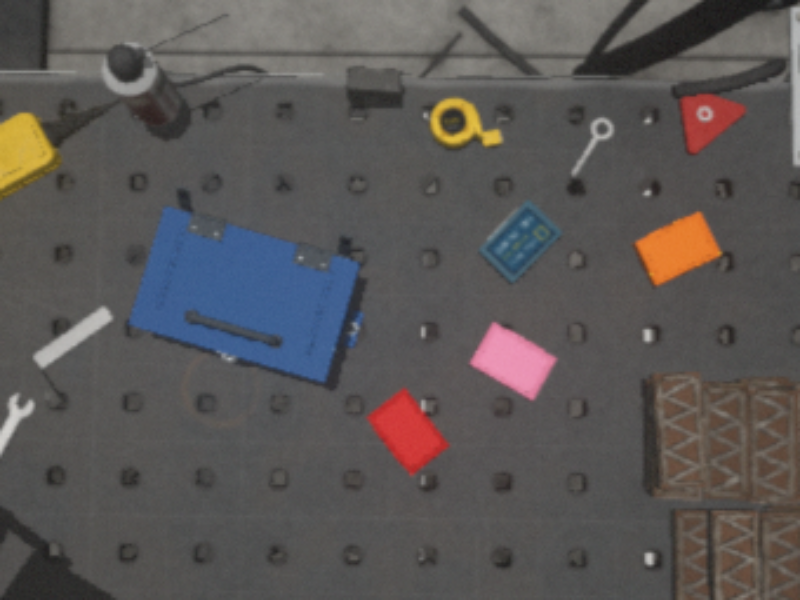

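View pics/s1.png

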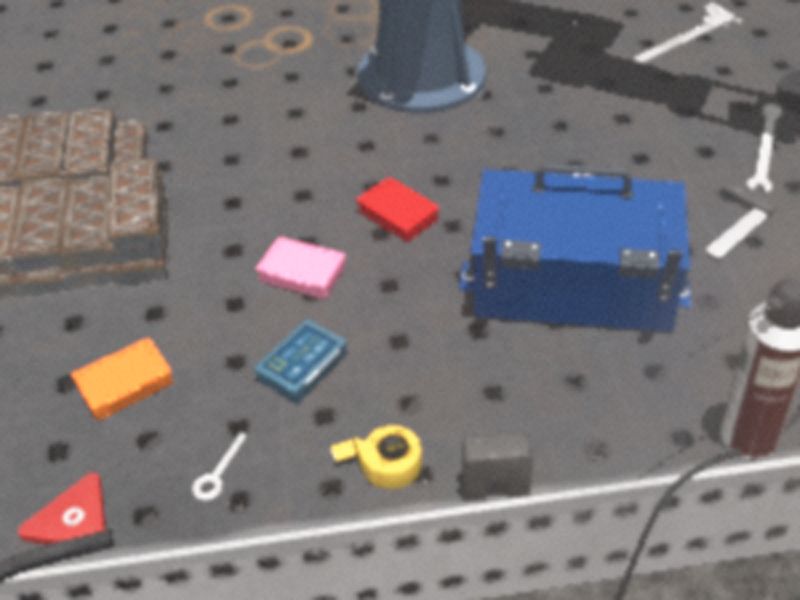

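The teal tin lies at about px (351,193) in the top view and (222,256) in the side view. The case is at (235,215), yawed about -16°, with its bar ends near (211,224) and (249,235) in the top view.

```bash
cat > b.py <<'E'
from h import *
T=cam('top');S=cam('side')
a=cv2.imread('pics/top0.png');hsv=cv2.cvtColor(a,cv2.COLOR_BGR2HSV)
def rect(mask,z,near):
    n,l,st,ce=cv2.connectedComponentsWithStats(cv2.morphologyEx(mask,cv2.MORPH_OPEN,np.ones((3,3),np.uint8)))
    i=min([k for k in range(1,n) if st[k][4]>200],key=lambda k:np.hypot(*(ce[k]-near)))
    c=np.vstack(cv2.findContours((l==i).astype(np.uint8),0,1)[0])[:,0]
    X=np.array([atz(T,p,z)[:2] for p in c]).astype(np.float32)*1000
    r=cv2.minAreaRect(X); print(st[i],r); print(cv2.boxPoints(r)); return r
print('px',hsv[193,351],hsv[200,230],hsv[192,345])
rect(cv2.inRange(hsv,(108,120,60),(125,255,255)),.121,(235,213))
rect(cv2.inRange(hsv,(90,70,40),(112,255,255)),.025,(351,193))
print('bar',tri([(T,(229,228.2)),(S,(330.6,179.7))]))
print('hinge',tri([(T,(238.1,186.2)),(S,(326.8,218.4))]))
print('tin',tri([(T,(351.1,193.5)),(S,(222.5,255.8))]))
for p in [(211,224.3),(249,235.3)]: print(atz(T,p,.158))
E
python3 b.py
```

```text
px [ 96  96 101] [108 143 143] [101 110 127]
[ 186  178   96   74 3231] ((509.26983642578125, 125.60006713867188), (258.7704772949219, 157.0425262451172), 74.20561981201172)
[[398.4963  22.4722]
 [549.6097 -20.2726]
 [620.0433 228.728 ]
 [468.93   271.4727]]
[334 176  34  33 550] ((590.1278686523438, -231.47361755371094), (62.232261657714844, 96.44808959960938), 45.495548248291016)
[[ 533.9233 -219.8622]
 [ 602.7097 -287.4689]
 [ 646.3324 -243.0851]
 [ 577.546  -175.4784]]
bar (array([0.4683, 0.139 , 0.1719]), [np.float64(0.005932594420135319), np.float64(0.0059325944201353)])
hinge (array([0.5929, 0.1098, 0.1205]), [np.float64(0.004743547267154083), np.float64(0.004743547267154086)])
tin (array([ 0.5885, -0.2333,  0.0032]), [np.float64(0.00193018471831866), np.float64(0.0019301847183186818)])
[0.4781 0.1869 0.158 ]
[0.4477 0.0768 0.158 ]
```

```bash
cat >> h.py <<'E'
def down(az,tilt=0):
    """tool down with y at azimuth az(deg); tilt (deg) turns about tool y"""
    a=np.radians(az); y=np.array([np.cos(a),np.sin(a),0]); z=np.array([0,0,-1.]); 
    return np.c_[np.cross(y,z),y,z]@Rn.from_rotvec([0,np.radians(tilt),0]).as_matrix()
def chain(poses):
    """numbers for successive calls, each from the pose before"""
    s=env.get_state();p0=np.array(s['tcp_pos']);R0=Rn.from_quat(s['eef_rot'])
    for p,R in poses:
        R=Rn.from_matrix(R);p=np.array(p)
        print(R0.inv().apply(p-p0)/.2,(R0.inv()*R).as_rotvec()/np.pi);p0,R0=p,R
E
python3 -c "
from h import *
chain([((.32,.43,.28),down(40)),((.39,.28,.3),down(10)),((.455,.14,.30),down(-15.8))])"
```

```text
[-0.585  -0.5094 -0.2872] [-0.     -0.      0.1441]
[-0.7995 -0.214  -0.1   ] [0.     0.     0.1667]
[-0.7458  0.1985  0.    ] [0.     0.     0.1433]
```

>>> {"fn": "drive_tool", "kwargs": {
  "series": [
    {"dp": [-0.585, -0.51, -0.287], "rotation": [0, 0, 0.144]},
    {"dp": [-0.585, -0.51, -0.287], "rotation": [0, 0, 0.144]},
    {"dp": [-0.585, -0.51, -0.287], "rotation": [0, 0, 0.144]}
  ]
}}

```text
clock: 1.18
tcp_pos: [0.3208, 0.4281, 0.281]
eef_rot: [0.424, 0.906, 0.0, 0.0]
contact_force: [-0.2, 0.2, 0.3]
grip_width: 0.999
grip_force: 0.0
```

>>> {"fn": "drive_tool", "kwargs": {
  "series": [
    {"dp": [-0.8, -0.214, -0.1], "rotation": [0, 0, 0.167]},
    {"dp": [-0.8, -0.214, -0.1], "rotation": [0, 0, 0.167]},
    {"dp": [-0.8, -0.214, -0.1], "rotation": [0, 0, 0.167]}
  ]
}}

```text
clock: 1.55
tcp_pos: [0.391, 0.2777, 0.3006]
eef_rot: [0.646, 0.764, 0.0, 0.0]
contact_force: [-0.1, 0.5, -0.2]
grip_width: 1.0
grip_force: 0.0
```

>>> {"fn": "drive_tool", "kwargs": {
  "series": [
    {"dp": [-0.746, 0.198, 0], "rotation": [0, 0, 0.143]},
    {"dp": [-0.746, 0.198, 0], "rotation": [0, 0, 0.143]},
    {"dp": [-0.746, 0.198, 0], "rotation": [0, 0, 0.143]},
    {"dp": [-0.746, 0.198, 0], "rotation": [0, 0, 0.143]}
  ]
}}

```text
clock: 2.05
tcp_pos: [0.4559, 0.138, 0.3001]
eef_rot: [0.799, 0.602, 0.0, 0.0]
contact_force: [-0.5, -0.1, -0.0]
grip_width: 1.0
grip_force: 0.0
```

Run:
```python
from h import *
s=env.get_state();print(s['clock'],s['joint_positions'],s['tcp_pos'],Rn.from_quat(s['eef_rot']).as_matrix())
C=cam('wrist');im=env.capture('wrist');cv2.imwrite('pics/w1.png',im)
print(C[0],-C[3].T@C[4]);print(C[3])
for t in ['lid_bar','lid_hinge','try_square']: print(t,env.spot_point('wrist',t),env.recognise('wrist',t))
for X in [(.465,.138,.158),(.5853,.104,.118)]: print(proj(C,X))
```

```text
2.05 [ 0.0588  0.2299  1.6899 -0.0001  1.2211  0.3378] [0.4559 0.138  0.3001] [[ 0.2755  0.9613  0.0006]
 [ 0.9613 -0.2755 -0.    ]
 [ 0.0001  0.0006 -1.    ]]
357.323214129659 [0.4737 0.2077 0.461 ]
[[ 0.9612 -0.2759  0.0001]
 [-0.2663 -0.9277  0.2617]
 [-0.0721 -0.2516 -0.9651]]
lid_bar [{'xy': [287.8, 199.2], 'confidence': 0.74}] [{'rect': [339.7, 165.8, 177.6, 243.7], 'confidence': 0.93}, {'rect': [366.2, 165.2, 232.4, 242.2], 'confidence': 0.55}]
lid_hinge [{'xy': [413.0, 191.7], 'confidence': 0.92}] [{'rect': [337.1, 164.9, 184.2, 241.5], 'confidence': 0.61}, {'rect': [366.9, 163.5, 234.6, 243.4], 'confidence': 0.3}]
try_square [] [{'rect': [246.9, 11.3, 35.8, 22.7], 'confidence': 0.79}]
[288.8992 202.6311]
[415.4879 192.968 ]
```

View pics/w1.png

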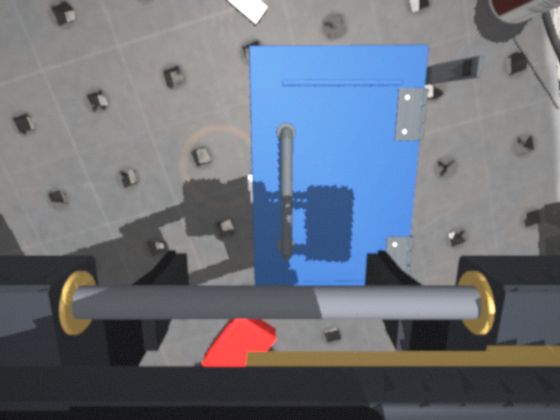

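Wrist view: the bar is a vertical dark line at column ~287, from row 131 to ~252, within 2 px of my prediction. The hinges are on the right at column ~410.

Run:
```python
from h import *
T=cam('top');W=cam('wrist');S=cam('side')
print(tri([(T,(229,228.2)),(W,(287.5,199.2)),(S,(330.6,179.7))]))
print(tri([(T,(229,228.2)),(W,(287.5,199.2))]))
# hinge height: pixel of rear hinge spots
print(tri([(T,(238.1,186.2)),(W,(413,191.7)),(S,(326.8,218.4))]))
for z in (.15,.156,.16,.165): print(z,atz(W,(287.3,195),z), atz(W,(287,131),z), atz(W,(287,252),z),atz(T,(229,228.2),z))
b=np.array([.4638,.1383]);
chain([((b[0],b[1],.20),down(-15.8)),((b[0],b[1],.138),down(-15.8))])
```

```text
(array([0.4652, 0.142 , 0.1672]), [np.float64(0.008481168589174226), np.float64(0.004534422690454589), np.float64(0.004518198218333471)])
(array([0.4653, 0.1381, 0.1333]), [np.float64(0.003129279014711125), np.float64(0.0031292790147110657)])
(array([0.5881, 0.11  , 0.1151]), [np.float64(0.008026469390247995), np.float64(0.005607827825146493), np.float64(0.003385160854486101)])
0.15 [0.4635 0.1461 0.15  ] [0.4778 0.1995 0.15  ] [0.4492 0.0943 0.15  ] [0.4677 0.1356 0.15  ]
0.156 [0.4637 0.1474 0.156 ] [0.4777 0.1997 0.156 ] [0.4496 0.0965 0.156 ] [0.4675 0.135  0.156 ]
0.16 [0.4638 0.1482 0.16  ] [0.4776 0.1998 0.16  ] [0.4499 0.098  0.16  ] [0.4674 0.1345 0.16  ]
0.165 [0.4639 0.1492 0.165 ] [0.4775 0.2    0.165 ] [0.4502 0.0999 0.165 ] [0.4672 0.134  0.165 ]
[0.0008 0.0489 0.4999] [-0.0001 -0.      0.0008]
[0.   0.   0.31] [0. 0. 0.]
```

>>> {"fn": "drive_tool", "kwargs": {
  "series": [
    {"dp": [0, 0.047, 0.4], "rotation": [0, 0, 0]},
    {"dp": [0, 0.047, 0.6], "rotation": [0, 0, 0]},
    {"dp": [0, 0.047, 0.75], "rotation": [0, 0, 0]},
    {"dp": [0, 0.047, 0.815], "rotation": [0, 0, 0]},
    {"dp": [0, 0.047, 0.815], "rotation": [0, 0, 0]}
  ]
}}

```text
clock: 3.02
tcp_pos: [0.4639, 0.1376, 0.1368]
eef_rot: [0.797, 0.604, -0.0, -0.0]
contact_force: [-0.4, 0.1, 0.5]
grip_width: 0.997
grip_force: 0.0
```

>>> {"fn": "drive_tool", "kwargs": {
  "series": [
    {"dp": [0, 0, 0], "rotation": [0, 0, 0]},
    {"dp": [0, 0, 0], "rotation": [0, 0, 0]},
    {"dp": [0, 0, 0], "rotation": [0, 0, 0]},
    {"dp": [0, 0, 0], "rotation": [0, 0, 0]},
    {"dp": [0, 0, 0], "rotation": [0, 0, 0]},
    {"dp": [0, 0, 0], "rotation": [0, 0, 0]}
  ],
  "gripper": 0
}}

```text
clock: 3.78
tcp_pos: [0.4639, 0.1372, 0.1369]
eef_rot: [0.797, 0.603, -0.0, -0.0]
contact_force: [-0.4, 0.1, -0.6]
grip_width: 0.403
grip_force: 0.0
```

>>> {"fn": "drive_tool", "kwargs": {
  "series": [
    {"dp": [0, 0, 0], "rotation": [0, 0, 0]},
    {"dp": [0, 0, 0], "rotation": [0, 0, 0]},
    {"dp": [0, 0, 0], "rotation": [0, 0, 0]},
    {"dp": [0, 0, 0], "rotation": [0, 0, 0]},
    {"dp": [0, 0, 0], "rotation": [0, 0, 0]}
  ]
}}

```text
clock: 4.4
tcp_pos: [0.465, 0.137, 0.137]
eef_rot: [0.797, 0.603, 0.001, 0.001]
contact_force: [3.3, -2.0, -4.0]
grip_width: 0.104
grip_force: 30.0
```

```bash
cat > arc.py <<'E'
from h import *
# tool frame plan in the case's x-z plane (tool y = case +x, tool z = down). bar relative to hinge
s=env.get_state();print(s['grip_width'],s['grip_force'],s['contact_force'],s['tcp_pos'])
r=np.hypot(.125,.038);a0=np.arctan2(.038,-.125)
def tcp(th,ti): # th lid deg, ti tool pitch deg (body leans rearward = lid's sense)
    a=a0-np.radians(th); t=np.radians(ti)
    return np.array([r*np.cos(a),r*np.sin(a)])+.019*np.array([-np.sin(t),-np.cos(t)])
sched=[(0,0)]+[(i*6,i*2.2) for i in range(1,18)]+[(106,39)]
import sys
starts=[int(v) for v in sys.argv[1].split(',')]
for k in starts:
    t0=np.radians(sched[k][1]);p0=tcp(*sched[k])
    for (th,ti) in sched[k+1:k+10]:
        d=tcp(th,ti)-p0 # (case x, z) -> tool y,z : tool z=(-sin,-cos), tool y=(cos,-sin)
        print(k,th,ti,'dp',[0,round((d[0]*np.cos(t0)-d[1]*np.sin(t0))/.2,3),round((-d[0]*np.sin(t0)-d[1]*np.cos(t0))/.2,3)],'rot x',round((np.radians(ti)-t0)/np.pi,4))
E
python3 arc.py 0,9
```

```text
0.1040250573135357 29.99536732211709 [ 3.3238 -1.9952 -3.9571] [0.465 0.137 0.137]
0 6 2.2 dp [0, np.float64(0.02), np.float64(-0.064)] rot x 0.0122
0 12 4.4 dp [0, np.float64(0.046), np.float64(-0.126)] rot x 0.0244
0 18 6.6000000000000005 dp [0, np.float64(0.078), np.float64(-0.184)] rot x 0.0367
0 24 8.8 dp [0, np.float64(0.117), np.float64(-0.239)] rot x 0.0489
0 30 11.0 dp [0, np.float64(0.161), np.float64(-0.289)] rot x 0.0611
0 36 13.200000000000001 dp [0, np.float64(0.209), np.float64(-0.334)] rot x 0.0733
0 42 15.400000000000002 dp [0, np.float64(0.262), np.float64(-0.373)] rot x 0.0856
0 48 17.6 dp [0, np.float64(0.319), np.float64(-0.406)] rot x 0.0978
0 54 19.8 dp [0, np.float64(0.379), np.float64(-0.433)] rot x 0.11
9 60 22.0 dp [0, np.float64(0.052), np.float64(-0.04)] rot x 0.0122
9 66 24.200000000000003 dp [0, np.float64(0.107), np.float64(-0.074)] rot x 0.0244
9 72 26.400000000000002 dp [0, np.float64(0.166), np.float64(-0.102)] rot x 0.0367
9 78 28.6 dp [0, np.float64(0.228), np.float64(-0.124)] rot x 0.0489
9 84 30.800000000000004 dp [0, np.float64(0.291), np.float64(-0.139)] rot x 0.0611
9 90 33.0 dp [0, np.float64(0.355), np.float64(-0.146)] rot x 0.0733
9 96 35.2 dp [0, np.float64(0.42), np.float64(-0.147)] rot x 0.0856
9 102 37.400000000000006 dp [0, np.float64(0.485), np.float64(-0.141)] rot x 0.0978
9 106 39 dp [0, np.float64(0.527), np.float64(-0.133)] rot x 0.1067
```

>>> {"fn": "drive_tool", "kwargs": {
  "series": [
    {"dp": [0, 0.02, -0.064], "rotation": [0.0122, 0, 0]},
    {"dp": [0, 0.046, -0.126], "rotation": [0.0244, 0, 0]},
    {"dp": [0, 0.078, -0.184], "rotation": [0.0367, 0, 0]},
    {"dp": [0, 0.117, -0.239], "rotation": [0.0489, 0, 0]},
    {"dp": [0, 0.161, -0.289], "rotation": [0.0611, 0, 0]},
    {"dp": [0, 0.209, -0.334], "rotation": [0.0733, 0, 0]},
    {"dp": [0, 0.262, -0.373], "rotation": [0.0856, 0, 0]},
    {"dp": [0, 0.319, -0.406], "rotation": [0.0978, 0, 0]},
    {"dp": [0, 0.379, -0.433], "rotation": [0.11, 0, 0]}
  ]
}}

```text
clock: 5.52
tcp_pos: [0.532, 0.1181, 0.2234]
eef_rot: [0.784, 0.594, -0.108, -0.143]
contact_force: [-5.6, 1.9, -0.2]
grip_width: 0.102
grip_force: 30.0
```

>>> {"fn": "drive_tool", "kwargs": {
  "series": [
    {"dp": [0, 0.052, -0.04], "rotation": [0.0122, 0, 0]},
    {"dp": [0, 0.107, -0.074], "rotation": [0.0244, 0, 0]},
    {"dp": [0, 0.166, -0.102], "rotation": [0.0367, 0, 0]},
    {"dp": [0, 0.228, -0.124], "rotation": [0.0489, 0, 0]},
    {"dp": [0, 0.291, -0.139], "rotation": [0.0611, 0, 0]},
    {"dp": [0, 0.355, -0.146], "rotation": [0.0733, 0, 0]},
    {"dp": [0, 0.42, -0.147], "rotation": [0.0856, 0, 0]},
    {"dp": [0, 0.452, -0.145], "rotation": [0.0917, 0, 0]},
    {"dp": [0, 0.485, -0.141], "rotation": [0.0978, 0, 0]},
    {"dp": [0, 0.506, -0.138], "rotation": [0.1022, 0, 0]},
    {"dp": [0, 0.527, -0.133], "rotation": [0.1067, 0, 0]},
    {"dp": [0, 0.527, -0.133], "rotation": [0.1067, 0, 0]}
  ]
}}

```text
clock: 7.02
tcp_pos: [0.6419, 0.0872, 0.2142]
eef_rot: [0.752, 0.569, -0.2, -0.266]
contact_force: [3.6, -0.9, 5.2]
grip_width: 0.103
grip_force: 30.0
```

Run:
```python
from h import *
s=env.get_state();print(s['clock'],s['joint_positions'],s['tcp_pos'],Rn.from_quat(s['eef_rot']).as_matrix(),s['contact_force'],s['grip_width'])
R=Rn.from_quat(s['eef_rot']).as_matrix();g=s['tcp_pos']-.019*R[:,2]
c,n=np.cos(np.radians(-15.8)),np.sin(np.radians(-15.8))
for hg in [(.5853,.104),(.5841,.1043)]:
    d=g-np.array([*hg,.118]);x=d[0]*c+d[1]*n;print(x,d[2],np.hypot(x,d[2]),163.1-np.degrees(np.arctan2(d[2],x)))
im=env.capture('side');cv2.imwrite('pics/s2.png',cv2.resize(im[110:290,240:480],(800,600),interpolation=cv2.INTER_CUBIC))
```

```text
7.025 [-0.0927  0.895   0.8773  0.1297  2.0369  0.2005] [0.6419 0.0872 0.2142] [[ 0.2722  0.7488 -0.6043]
 [ 0.9623 -0.2107  0.1722]
 [ 0.0016 -0.6284 -0.7779]] [ 3.574  -0.9367  5.2229] 0.10289390692346091
0.07092369747246666 0.11097694423968227 0.13170441532440558 105.68203468792899
0.07216004313881408 0.11097694423968227 0.13237429500689724 106.1329508416301
```

View pics/s2.png

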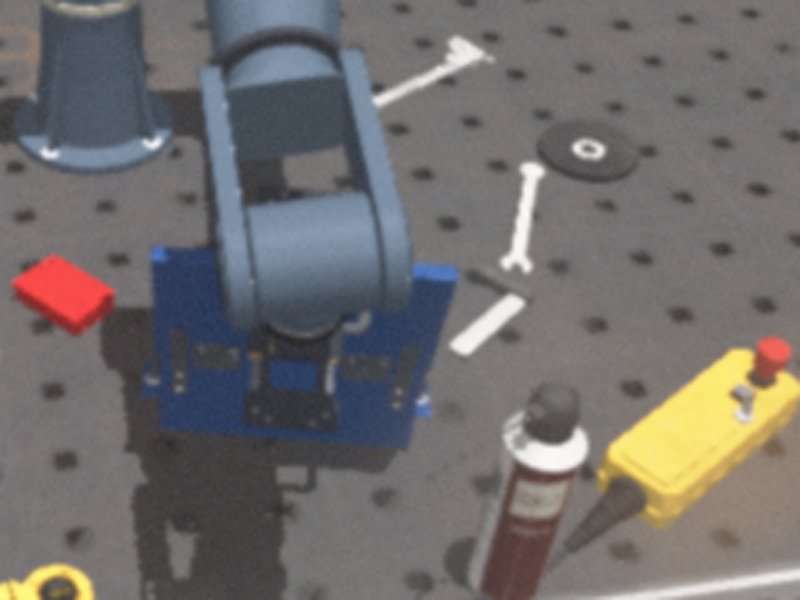

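The lid is nearly all the way back, at about 106°, held in the gripper. I'll ease it onto the stops, open a little and back out.

>>> {"fn": "drive_tool", "kwargs": {
  "series": [
    {"dp": [0, 0.012, -0.001], "rotation": [0, 0, 0]},
    {"dp": [0, 0.024, -0.002], "rotation": [0, 0, 0]},
    {"dp": [0, 0.024, -0.002], "rotation": [0, 0, 0]},
    {"dp": [0, 0.024, -0.002], "rotation": [0, 0, 0]}
  ]
}}

```text
clock: 7.58
tcp_pos: [0.6454, 0.0862, 0.2116]
eef_rot: [0.752, 0.569, -0.2, -0.266]
contact_force: [3.5, -0.9, 5.6]
grip_width: 0.103
grip_force: 30.0
```

>>> {"fn": "drive_tool", "kwargs": {
  "series": [
    {"dp": [0, 0, 0], "rotation": [0, 0, 0]},
    {"dp": [0, 0, 0], "rotation": [0, 0, 0]},
    {"dp": [0, 0, 0], "rotation": [0, 0, 0]},
    {"dp": [0, 0, 0], "rotation": [0, 0, 0]}
  ],
  "gripper": 0.3
}}

```text
clock: 8.07
tcp_pos: [0.6445, 0.0862, 0.2098]
eef_rot: [0.751, 0.569, -0.202, -0.267]
contact_force: [-1.1, 0.7, -0.5]
grip_width: 0.297
grip_force: 0.0
```

>>> {"fn": "drive_tool", "kwargs": {
  "series": [
    {"dp": [0, 0, -0.05], "rotation": [0, 0, 0]},
    {"dp": [0, 0, -0.15], "rotation": [0, 0, 0]},
    {"dp": [0, 0, -0.4], "rotation": [0, 0, 0]},
    {"dp": [0, 0, -0.7], "rotation": [0, 0, 0]}
  ]
}}

```text
clock: 8.57
tcp_pos: [0.7297, 0.0621, 0.3204]
eef_rot: [0.751, 0.569, -0.202, -0.267]
contact_force: [2.5, 0.2, -0.3]
grip_width: 0.301
grip_force: 0.0
```

Run:
```python
from h import *
s=env.get_state();print(s['clock'],s['joint_positions'],s['tcp_pos'],s['contact_force'],s['grip_width'])
chain([((.68,.0,.44),down(-15.8)),((.62,-.17,.40),down(0)),((.58,-.26,.30),down(22))])
```

```text
8.575 [-0.1108  1.0206  0.3262  0.1647  2.4641  0.2569] [0.7297 0.0621 0.3204] [ 2.497   0.2108 -0.3135] 0.301394086412196
[-0.3665 -0.4974 -0.3662] [-0.2173  0.0002  0.0002]
[-0.8996 -0.0572  0.2   ] [ 0.      0.     -0.0878]
[-0.45 -0.2   0.5 ] [ 0.      0.     -0.1222]
```

>>> {"fn": "drive_tool", "kwargs": {
  "series": [
    {"dp": [-0.366, -0.497, -0.366], "rotation": [-0.217, 0, 0]},
    {"dp": [-0.366, -0.497, -0.366], "rotation": [-0.217, 0, 0]},
    {"dp": [-0.366, -0.497, -0.366], "rotation": [-0.217, 0, 0]},
    {"dp": [-0.366, -0.497, -0.366], "rotation": [-0.217, 0, 0]}
  ],
  "gripper": 1
}}

```text
clock: 9.07
tcp_pos: [0.68, -0.0007, 0.4442]
eef_rot: [0.798, 0.603, 0.005, 0.005]
contact_force: [0.3, 0.2, 0.5]
grip_width: 0.672
grip_force: 0.0
```

>>> {"fn": "drive_tool", "kwargs": {
  "series": [
    {"dp": [-0.9, -0.057, 0.2], "rotation": [0, 0, -0.088]},
    {"dp": [-0.9, -0.057, 0.2], "rotation": [0, 0, -0.088]},
    {"dp": [-0.9, -0.057, 0.2], "rotation": [0, 0, -0.088]},
    {"dp": [-0.9, -0.057, 0.2], "rotation": [0, 0, -0.088]}
  ]
}}

```text
clock: 9.57
tcp_pos: [0.6181, -0.1741, 0.3978]
eef_rot: [0.709, 0.705, -0.001, -0.0]
contact_force: [0.5, 0.8, 0.6]
grip_width: 0.99
grip_force: 0.0
```

Run:
```python
from h import *
s=env.get_state();print(s['clock'],s['joint_positions'],s['tcp_pos'],s['contact_force'],s['grip_width'])
chain([((.585,-.24,.30),down(25)),((.585,-.235,.22),down(45.5))])
T=cam('top');im=env.capture('top');cv2.imwrite('pics/t2.png',cv2.resize(im[150:270,170:330],(800,600),interpolation=cv2.INTER_CUBIC))
for t in ['slot','lid_bar','lid_hinge','v_block','nozzle_a','hex_bolt','case']: print(t,[(q['xy'],q['confidence']) for q in env.spot_point('top',t)])
print(atz(T,env.spot_point('top','slot')[0]['xy'],.01))
```

```text
9.575 [-0.4478  0.4195  1.1358 -0.001   1.5876 -0.4424] [ 0.6181 -0.1741  0.3978] [0.4543 0.7941 0.5776] 0.9901124374150183
[-0.3302 -0.1628  0.4892] [-0.0005  0.     -0.1406]
[0.0227 0.0106 0.4   ] [ 0.      0.     -0.1139]
slot [([235.0, 228.0], 0.93)]
lid_bar [([246.4, 156.5], 0.82), ([237.3, 217.2], 0.71)]
lid_hinge [([242.6, 186.5], 0.67)]
v_block [([214.7, 219.5], 0.73), ([268.7, 207.6], 0.51)]
nozzle_a [([271.2, 210.1], 0.51), ([253.4, 205.3], 0.45)]
hex_bolt [([264.4, 234.9], 0.56), ([247.5, 158.5], 0.2)]
case [([236.3, 217.0], 0.59)]
[0.4738 0.1324 0.01  ]
```

View pics/t2.png

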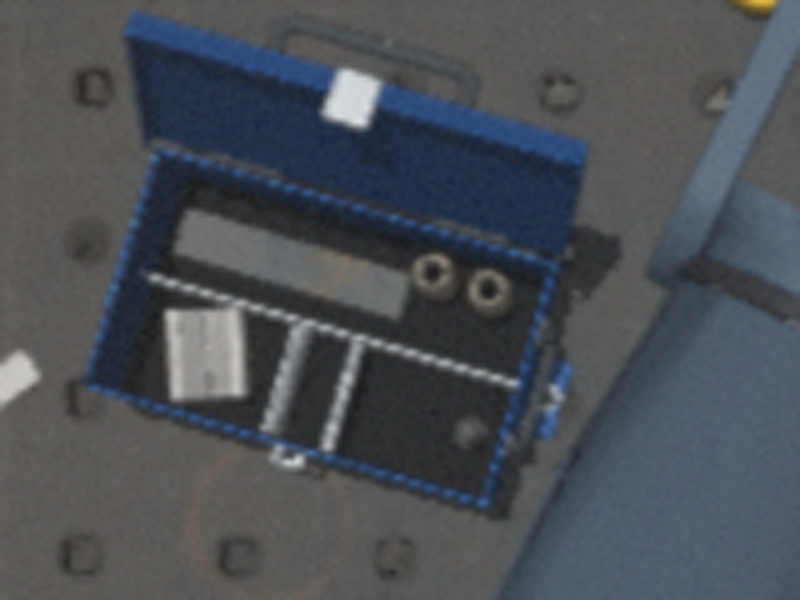

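The lid is open and lying back, and the slot between the dividers shows around crop (315,386). Next I compute the case pose and move over the tin.

Run:
```python
from h import *
T=cam('top');f=lambda p:(p[0]/5+170-.4,p[1]/5+150-.4)
c=np.array([atz(T,f(p),.118)[:2] for p in [(153,150),(560,262),(488,505),(88,385)]])
print(c,c.mean(0)); r=cv2.minAreaRect((c*1000).astype(np.float32));print(r)
y=c[0]-c[1]+c[3]-c[2];print('yaw',np.degrees(np.arctan2(-y[0],y[1])))
for yaw in (-15.8,):
    a=np.radians(yaw);print('slot',c.mean(0)-.036*np.array([np.cos(a),np.sin(a)]))
d=[atz(T,f(p),.06) for p in [(303,325),(270,430),(357,340),(328,450)]];print(np.array(d),np.mean(d,0))
```

```text
[[ 0.6127  0.2282]
 [ 0.5485 -0.0153]
 [ 0.4043  0.0253]
 [ 0.4722  0.2631]] [0.5094 0.1253]
((510.5562744140625, 126.15655517578125), (251.779052734375, 149.76171875), 74.25938415527344)
yaw -15.350592769478332
slot [0.4748 0.1351]
[[0.5129 0.1429 0.06  ]
 [0.4482 0.1619 0.06  ]
 [0.5041 0.1095 0.06  ]
 [0.4364 0.126  0.06  ]] [0.4754 0.1351 0.06  ]
```

>>> {"fn": "drive_tool", "kwargs": {
  "series": [
    {"dp": [-0.33, -0.163, 0.49], "rotation": [0, 0, -0.14]},
    {"dp": [-0.33, -0.163, 0.49], "rotation": [0, 0, -0.14]},
    {"dp": [-0.33, -0.163, 0.49], "rotation": [0, 0, -0.14]},
    {"dp": [-0.33, -0.163, 0.49], "rotation": [0, 0, -0.14]}
  ]
}}

```text
clock: 10.52
tcp_pos: [0.5875, -0.2359, 0.2999]
eef_rot: [0.536, 0.844, 0.0, 0.0]
contact_force: [-0.2, -0.3, 0.4]
grip_width: 1.001
grip_force: 0.0
```

>>> {"fn": "drive_tool", "kwargs": {
  "series": [
    {"dp": [0.023, 0.01, 0.4], "rotation": [0, 0, -0.114]},
    {"dp": [0.023, 0.01, 0.4], "rotation": [0, 0, -0.114]},
    {"dp": [0.023, 0.01, 0.4], "rotation": [0, 0, -0.114]},
    {"dp": [0.023, 0.01, 0.4], "rotation": [0, 0, -0.114]}
  ]
}}

```text
clock: 11.02
tcp_pos: [0.5889, -0.2313, 0.2223]
eef_rot: [0.377, 0.926, -0.0, 0.002]
contact_force: [0.2, 0.0, 1.7]
grip_width: 1.0
grip_force: 0.0
```

Run:
```python
from h import *
s=env.get_state();print(s['clock'],s['joint_positions'],s['tcp_pos'],s['contact_force'],s['grip_width'])
W=cam('wrist');im=env.capture('wrist');cv2.imwrite('pics/w2.png',im)
for t in ['tin_center','tip_tin']: print(t,[(q['xy'],q['confidence'],atz(W,q['xy'],.0125)) for q in env.spot_point('wrist',t)])
for p in [(533.9,-219.9),(602.7,-287.5),(646.3,-243.1),(577.5,-175.5)]: print(proj(W,(p[0]/1e3,p[1]/1e3,.025)))
```

```text
11.025 [-0.5507  0.5363  1.4164  0.0003  1.1839 -1.3479] [ 0.5889 -0.2313  0.2223] [0.2075 0.0092 1.7038] 0.9996438684447218
tin_center [([172.4, 68.8], 0.64, array([ 0.4326, -0.2192,  0.0125])), ([278.7, 192.6], 0.58, array([ 0.5914, -0.2308,  0.0125]))]
tip_tin [([278.6, 188.9], 0.65, array([ 0.5885, -0.2281,  0.0125])), ([172.2, 68.1], 0.62, array([ 0.4321, -0.2189,  0.0125]))]
[246.0335 146.5857]
[247.8777 239.2991]
[306.726  239.3786]
[309.1774 146.7124]
```

View pics/w2.png

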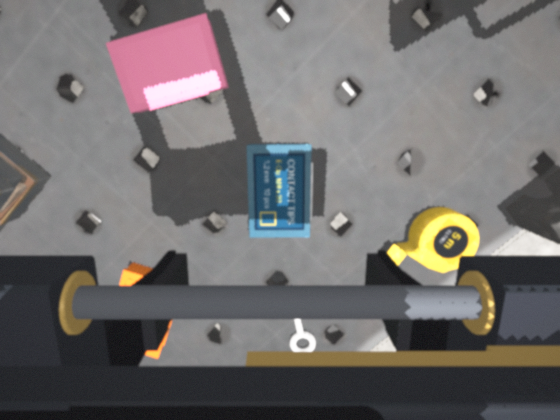

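The tin (px 247–311, 145–237) matches my estimate within 1 mm.

Run:
```python
from h import *
G=down(45.5,-20);g=np.array([.583,-.223,.009])
print(G[:,2]); chain([(g-.09*G[:,2],G),(g,G)])
```

```text
[ 0.2439 -0.2397 -0.9397]
[0.2058 0.0111 0.6424] [ 0.0006 -0.1097  0.0012]
[ 0.   -0.    0.45] [0. 0. 0.]
```

>>> {"fn": "drive_tool", "kwargs": {
  "series": [
    {"dp": [0.206, 0.011, 0.642], "rotation": [0, -0.11, 0.001]},
    {"dp": [0.206, 0.011, 0.642], "rotation": [0, -0.11, 0.001]},
    {"dp": [0.206, 0.011, 0.642], "rotation": [0, -0.11, 0.001]},
    {"dp": [0.206, 0.011, 0.642], "rotation": [0, -0.11, 0.001]}
  ]
}}

```text
clock: 11.68
tcp_pos: [0.5536, -0.1968, 0.0882]
eef_rot: [0.372, 0.913, -0.064, 0.154]
contact_force: [0.9, -0.1, 1.3]
grip_width: 0.999
grip_force: 0.0
```

>>> {"fn": "drive_tool", "kwargs": {
  "series": [
    {"dp": [0, 0, 0.2], "rotation": [0, 0, 0]},
    {"dp": [0, 0, 0.35], "rotation": [0, 0, 0]},
    {"dp": [0, 0, 0.42], "rotation": [0, 0, 0]},
    {"dp": [0, 0, 0.45], "rotation": [0, 0, 0]},
    {"dp": [0, 0, 0.45], "rotation": [0, 0, 0]}
  ]
}}

```text
clock: 12.3
tcp_pos: [0.5819, -0.2225, 0.008]
eef_rot: [0.372, 0.912, -0.065, 0.16]
contact_force: [-0.5, 0.7, -0.1]
grip_width: 1.0
grip_force: 0.0
```

>>> {"fn": "drive_tool", "kwargs": {
  "series": [
    {"dp": [0, 0, 0], "rotation": [0, 0, 0]},
    {"dp": [0, 0, 0], "rotation": [0, 0, 0]},
    {"dp": [0, 0, 0], "rotation": [0, 0, 0]},
    {"dp": [0, 0, 0], "rotation": [0, 0, 0]},
    {"dp": [0, 0, 0], "rotation": [0, 0, 0]}
  ],
  "gripper": 0.5
}}

```text
clock: 12.92
tcp_pos: [0.5816, -0.2221, 0.0078]
eef_rot: [0.372, 0.912, -0.065, 0.16]
contact_force: [-1.6, 1.5, 4.5]
grip_width: 0.735
grip_force: 30.0
```

Run:
```python
from h import *
from scipy.optimize import least_squares
D=[([.973,.528,1.434,0,1.181,-.178],[.254,.57,.222]),([.0588,.2299,1.6899,0,1.2211,.3378],[.4559,.138,.3001]),
([-.0927,.895,.8773,.1297,2.0369,.2005],[.6419,.0872,.2142]),([-.1108,1.0206,.3262,.1647,2.4641,.2569],[.7297,.0621,.3204]),
([-.4478,.4195,1.1358,-.001,1.5876,-.4424],[.6181,-.1741,.3978]),([-.5507,.5363,1.4164,.0003,1.1839,-1.3479],[.5889,-.2313,.2223])]
s=env.get_state();D.append((s['joint_positions'],s['tcp_pos']));print(s['joint_positions'])
Rz=lambda a:Rn.from_euler('z',a).as_matrix();Ry=lambda a:Rn.from_euler('y',a).as_matrix()
def fk(q,k):
    h,a1,L2,L3,e,Lt,d,o=k
    A=Rz(q[0]+o)@Ry(q[1]);p=np.array([0,0,h])+Rz(q[0]+o)@[a1,d,0]+A@[0,0,L2]
    A=A@Ry(q[2]);p=p+A@[e,0,L3];A=A@Rz(q[3])@Ry(q[4]);return p+A@[0,0,Lt],A@Rz(q[5])
r=least_squares(lambda k:np.concatenate([fk(q,k)[0]-p for q,p in D]),[.4,0,.4,.4,0,.2,0,.2],loss='soft_l1',f_scale=.003)
print(r.x,np.abs(r.fun).max());k=r.x;np.save('k.npy',k)
print(fk(s['joint_positions'],k)[1],Rn.from_quat(s['eef_rot']).as_matrix())
```

```text
[-0.4985  0.7848  1.8223 -0.4354  0.2191 -0.8839]
[ 0.2741 -0.0001  0.5881  0.3917  0.1141  0.3054  0.1109  0.0002] 0.00025895020019262027
[[-0.6992 -0.672   0.244 ]
 [-0.7149  0.6578 -0.2371]
 [-0.0012 -0.3402 -0.9403]] [[-0.6719  0.6994  0.2439]
 [ 0.6579  0.7148 -0.2372]
 [-0.3402  0.0012 -0.9403]]
```

```bash
cat >> h.py <<'E'
from scipy.optimize import least_squares
K=np.load('k.npy')
_z=lambda a:Rn.from_euler('z',a).as_matrix();_y=lambda a:Rn.from_euler('y',a).as_matrix()
def fk(q):
    h,a1,L2,L3,e,Lt,d,o=K
    A=_z(q[0]+o)@_y(q[1]);p=np.array([0,0,h])+_z(q[0]+o)@[a1,d,0]+A@[0,0,L2]
    A=A@_y(q[2]);p=p+A@[e,0,L3];w=p;A=A@_z(q[3])@_y(q[4]);return p+A@[0,0,Lt],A@_z(q[5]+np.pi/2),w
LO=[-3.08,-.75,.22,-1.43,0,-2.85];HI=[3.08,2.2,2.44,4.57,2.65,2.85]
def ik(p,R,q0):
    def f(q):
        a,B,_=fk(q);return np.r_[(a-p)*5,Rn.from_matrix(B.T@R).as_rotvec()]
    r=least_squares(f,np.clip(q0,np.array(LO)+.01,np.array(HI)-.01),bounds=(LO,HI));return r.x,np.abs(r.fun).max()
E
cat > st.py <<'E'
from h import *
import sys
s=env.get_state();q0=s['joint_positions'];R=Rn.from_quat(s['eef_rot']).as_matrix();p=np.array(s['tcp_pos'])
print(np.abs(fk(q0)[1]-R).max())
c=np.array([.590,-.230,.0125]);ct=R.T@(c-p);print('tin in tool',ct)
for P in [(.55,-.19),(.50,-.15),(.56,-.10),(.60,-.24)]:
  for yaw in (0,25,-30):
    q=q0;print(P,yaw)
    for i in range(1,10):
        f=i/9;Rf=_z(np.radians(yaw*f))@Rn.from_rotvec(R[:,1]*np.pi/2*f).as_matrix()@R
        cc=np.array([*(c[:2]+(np.array(P)-c[:2])*f),min(.12,.05+.1*i/2) if i<9 else .0495])
        t=cc-Rf@ct;q,e=ik(t,Rf,q)
        if i in(3,6,9) or e>1e-3:print(i,t,q,round(e,4),'wrist',fk(q)[2])
E
python3 st.py
```

```text
0.0001199751855306408
tin in tool [-0.0125  0.0002 -0.0005]
(0.55, -0.19) 0Traceback (most recent call last):
  File "st.py", line 10, in <module>
    f=i/9;Rf=_z(np.radians(yaw*f))@Rn.from_rotvec(R[:,1]*np.pi/2*f).as_matrix()@R
             ^^
NameError: name '_z' is not defined
```

```bash
sed -i 's/import sys/import sys\nfrom h import _z/' st.py; python3 st.py
```

```text
0.0001199751855306408
tin in tool [-0.0125  0.0002 -0.0005]
(0.55, -0.19) 0
3 [ 0.5677 -0.2082  0.1217] [-0.5562  0.6893  1.4445  0.0423  1.1802 -1.372 ] 0.0 wrist [ 0.6057 -0.2459  0.4224]
6 [ 0.5561 -0.1966  0.1277] [-0.5917  0.9075  1.1194  0.1217  1.8047 -1.4026] 0.0 wrist [ 0.6966 -0.3344  0.3613]
9 [ 0.5465 -0.1869  0.0611] [-0.608   1.2478  0.8507  0.2028  2.2521 -1.3859] 0.0 wrist [ 0.7517 -0.3878  0.165 ]
(0.55, -0.19) 25
3 [ 0.5665 -0.2096  0.1217] [-0.5471  0.6916  1.439   0.0168  1.1868 -1.4964] 0.0 wrist [ 0.6097 -0.2414  0.4224]
6 [ 0.5545 -0.199   0.1277] [-0.5216  0.9228  1.0806 -0.0244  1.8378 -1.6069] 0.0 wrist [ 0.7286 -0.2907  0.3613]
9 [ 0.5455 -0.1887  0.0611] [-0.4636  1.273   0.7763 -0.1587  2.307  -1.7218] 0.0 wrist [ 0.8164 -0.2841  0.165 ]
(0.55, -0.19) -30
3 [ 0.5693 -0.2067  0.1217] [-0.5669  0.6854  1.4537  0.0724  1.1669 -1.2225] 0.0 wrist [ 0.6002 -0.2505  0.4224]
6 [ 0.5589 -0.1946  0.1277] [-0.674   0.8711  1.2124  0.2872  1.7013 -1.1793] 0.0 wrist [ 0.6437 -0.3721  0.3613]
9 [ 0.5485 -0.1856  0.0611] [-0.7793  1.1709  1.0931  0.5373  1.9938 -1.1401]
[... 2558 characters left out ...]
3 [ 0.5832 -0.2262  0.1217] [-0.5554  0.7171  1.3783  0.015   1.2221 -1.5034] 0.0 wrist [ 0.6263 -0.2581  0.4224]
6 [ 0.5878 -0.2323  0.1277] [-0.5366  0.9838  0.9282 -0.0354  1.9288 -1.6244] 0.0 wrist [ 0.7619 -0.324   0.3613]
9 [ 0.5955 -0.2387  0.0611] [-0.4879  1.383   0.4707 -0.2339  2.4947 -1.811 ] 0.0 wrist [ 0.8664 -0.3341  0.165 ]
(0.6, -0.24) -30
3 [ 0.5859 -0.2234  0.1217] [-0.5746  0.711   1.3929  0.07    1.2026 -1.2269] 0.0 wrist [ 0.6169 -0.2672  0.4224]
6 [ 0.5922 -0.2279  0.1277] [-0.6807  0.9291  1.0648  0.2877  1.7889 -1.1594] 0.0 wrist [ 0.677  -0.4054  0.3613]
9 [ 0.5985 -0.2356  0.0611] [-0.7799  1.2505  0.8427  0.5861  2.1388 -1.0371] 0.0 wrist [ 0.6757 -0.5122  0.165 ]
```

Run:
```python
from h import *
s=env.get_state();R=Rn.from_quat(s['eef_rot']).as_matrix();p=np.array(s['tcp_pos'])
Rf=Rn.from_rotvec(R[:,1]*np.pi/2).as_matrix()@R
ct=np.array([-.0125,.0002,-.0005]); t=np.array([.55,-.19,.0485])-Rf@ct; print(t,Rf)
chain([((p[0],p[1],.13),R),((t[0],t[1],.13),Rf),(t+[0,0,.01],Rf),(t,Rf)])
```

```text
[ 0.5465 -0.1868  0.0601] [[-0.2439  0.6994 -0.6719]
 [ 0.2372  0.7148  0.6579]
 [ 0.9403  0.0012 -0.3402]]
[-0.2079  0.0007 -0.5745] [ 0. -0.  0.]
[ 0.2337  0.0032 -0.0845] [ 0.   0.5 -0. ]
[-0.2817 -0.0003  0.1019] [0. 0. 0.]
[-0.047  -0.0001  0.017 ] [0. 0. 0.]
```

>>> {"fn": "drive_tool", "kwargs": {
  "series": [
    {"dp": [-0.03, 0, -0.08], "rotation": [0, 0, 0]},
    {"dp": [-0.1, 0, -0.28], "rotation": [0, 0, 0]},
    {"dp": [-0.208, 0, -0.575], "rotation": [0, 0, 0]},
    {"dp": [-0.208, 0, -0.575], "rotation": [0, 0, 0]}
  ]
}}

```text
clock: 13.42
tcp_pos: [0.5845, -0.2237, 0.1346]
eef_rot: [0.372, 0.911, -0.065, 0.165]
contact_force: [-0.2, 0.0, -1.9]
grip_width: 0.735
grip_force: 30.0
```

>>> {"fn": "drive_tool", "kwargs": {
  "series": [
    {"dp": [0.03, 0, -0.01], "rotation": [0, 0.05, 0]},
    {"dp": [0.06, 0, -0.02], "rotation": [0, 0.1, 0]},
    {"dp": [0.09, 0, -0.03], "rotation": [0, 0.15, 0]},
    {"dp": [0.12, 0, -0.04], "rotation": [0, 0.2, 0]},
    {"dp": [0.15, 0, -0.05], "rotation": [0, 0.25, 0]},
    {"dp": [0.18, 0, -0.06], "rotation": [0, 0.3, 0]},
    {"dp": [0.21, 0, -0.07], "rotation": [0, 0.35, 0]},
    {"dp": [0.234, 0, -0.084], "rotation": [0, 0.4, 0]},
    {"dp": [0.234, 0, -0.084], "rotation": [0, 0.45, 0]},
    {"dp": [0.234, 0, -0.084], "rotation": [0, 0.5, 0]},
    {"dp": [0.234, 0.003, -0.084], "rotation": [0, 0.5, 0]},
    {"dp": [0.234, 0.003, -0.084], "rotation": [0, 0.5, 0]}
  ]
}}

```text
clock: 14.92
tcp_pos: [0.5461, -0.1867, 0.1288]
eef_rot: [0.309, 0.758, 0.217, -0.532]
contact_force: [0.2, -0.7, -1.2]
grip_width: 0.738
grip_force: 30.0
```

Run:
```python
from h import *
s=env.get_state();R=Rn.from_quat(s['eef_rot']).as_matrix();print(s['clock'],s['tcp_pos'],R,s['grip_width'],s['grip_force'])
im=env.capture('side');w=env.capture('wrist')
p=proj(cam('side'),s['tcp_pos']).astype(int);print(p)
a=cv2.resize(im[p[1]-50:p[1]+60,p[0]-60:p[0]+60],(400,367),interpolation=cv2.INTER_CUBIC)
b=cv2.resize(w,(400,300));cv2.imwrite('pics/m.png',np.hstack([a,cv2.copyMakeBorder(b,0,67,0,0,0)]))
```

```text
14.925 [ 0.5461 -0.1867  0.1288] [[-0.2436  0.6994 -0.6719]
 [ 0.2379  0.7147  0.6577]
 [ 0.9402  0.0004 -0.3405]] 0.7384078546529318 29.97875933535397
[232 217]
```

View pics/m.png

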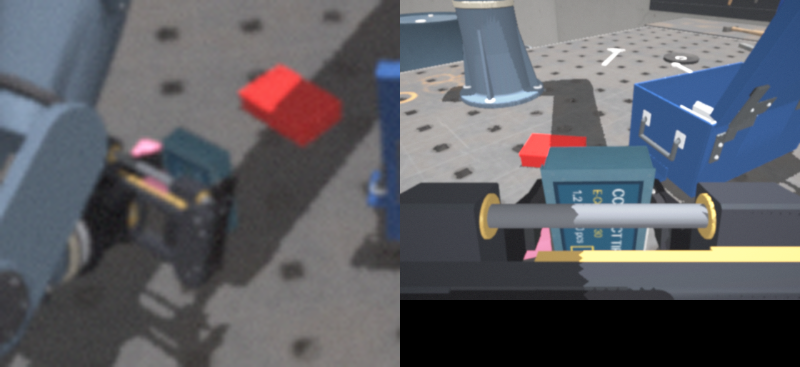

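Run:
```python
from h import *
s=env.get_state();R=Rn.from_quat(s['eef_rot']).as_matrix();p=np.array(s['tcp_pos']);W=cam('wrist')
ct=np.array([-.0125,.0002,-.0005]);c=p+R@ct;print(c)
y=R[:,1];u=np.array([0,0,1.]);n=np.cross(y,u);n/=np.linalg.norm(n);n=n*np.sign(n@R[:,2])*-1 # lid normal faces camera
def cor(t): 
    Q=Rn.from_rotvec(y*np.radians(t)).as_matrix()
    return [proj(W,c+Q@(a*y*.033+u*.0485+b*n*.0125)).round(0) for b in (1,-1) for a in (-1,1)]
for t in (-10,-5,0,5,10): print(t,*cor(t))
# edges of the tin's end in the picture
im=cv2.imread('pics/m.png');b=env.capture('wrist')
cv2.imwrite('pics/w3.png',b);g=cv2.GaussianBlur(cv2.cvtColor(b,7 if 0 else cv2.COLOR_BGR2GRAY),(5,5),0).astype(int)
for col in (240,280,320): print(col,[(r,g[r,col],list(b[r,col])) for r in range(196,246,3)])
```

```text
[ 0.5502 -0.1902  0.1194]
-10 [197. 218.] [361. 218.] [208. 195.] [349. 195.]
-5 [195. 226.] [363. 226.] [206. 197.] [351. 197.]
0 [193. 234.] [365. 234.] [204. 199.] [353. 199.]
5 [192. 244.] [366. 244.] [202. 203.] [355. 203.]
10 [190. 254.] [368. 254.] [200. 207.] [357. 207.]
240 [(196, np.int64(101), [np.uint8(54), np.uint8(53), np.uint8(215)]), (199, np.int64(101), [np.uint8(50), np.uint8(51), np.uint8(212)]), (202, np.int64(103), [np.uint8(53), np.uint8(54), np.uint8(213)]), (205, np.int64(112), [np.uint8(111), np.uint8(100), np.uint8(157)]), (208, np.int64(104), [np.uint8(131), np.uint8(114), np.uint8(77)]), (211, np.int64(103), [np.uint8(128), np.uint8(111), np.uint8(74)]), (214, np.int64(105), [np.uint8(132), np.uint8(115), np.uint8(76)]), (217, np.int64(107), [np.uint8(133), np.uint8(115), np.uint8(78)]), (220, np.int64(108), [np.uint8(137), np.uint8(118), np.uint8(80)]), (223, np.int64(109), [np.uint8(137), np.uint8(116), np.uint8(79)]), (226, np.int64(110), [np.uint8(137), np.uint8(119), np.uint8(80)]), (229, np.int64(111), [np.uint8(138), np.uint8(121), np.uint8(79)]), (
[... 1954 characters left out ...]
7), np.uint8(78)]), (217, np.int64(108), [np.uint8(137), np.uint8(118), np.uint8(79)]), (220, np.int64(108), [np.uint8(135), np.uint8(117), np.uint8(80)]), (223, np.int64(109), [np.uint8(138), np.uint8(121), np.uint8(81)]), (226, np.int64(111), [np.uint8(139), np.uint8(121), np.uint8(80)]), (229, np.int64(112), [np.uint8(140), np.uint8(122), np.uint8(84)]), (232, np.int64(112), [np.uint8(140), np.uint8(120), np.uint8(81)]), (235, np.int64(115), [np.uint8(141), np.uint8(125), np.uint8(84)]), (238, np.int64(125), [np.uint8(153), np.uint8(136), np.uint8(100)]), (241, np.int64(125), [np.uint8(152), np.uint8(133), np.uint8(98)]), (244, np.int64(125), [np.uint8(153), np.uint8(133), np.uint8(98)])]
```

The tin is upright within about 2° in the grip, maybe 3 mm lower than predicted, so I lower it carefully.

>>> {"fn": "drive_tool", "kwargs": {
  "series": [
    {"dp": [-0.1, 0, 0.036], "rotation": [0, 0, 0]},
    {"dp": [-0.2, 0, 0.073], "rotation": [0, 0, 0]},
    {"dp": [-0.26, 0, 0.094], "rotation": [0, 0, 0]},
    {"dp": [-0.292, 0, 0.106], "rotation": [0, 0, 0]},
    {"dp": [-0.301, 0, 0.109], "rotation": [0, 0, 0]},
    {"dp": [-0.301, 0, 0.109], "rotation": [0, 0, 0]}
  ]
}}

```text
clock: 15.82
tcp_pos: [0.5464, -0.187, 0.0656]
eef_rot: [0.309, 0.758, 0.217, -0.532]
contact_force: [0.2, 1.3, -1.0]
grip_width: 0.732
grip_force: 30.0
```

>>> {"fn": "drive_tool", "kwargs": {
  "series": [
    {"dp": [-0.007, 0, 0.0025], "rotation": [0, 0, 0]},
    {"dp": [-0.014, 0, 0.005], "rotation": [0, 0, 0]},
    {"dp": [-0.014, 0, 0.005], "rotation": [0, 0, 0]}
  ]
}}

```text
clock: 16.2
tcp_pos: [0.5463, -0.1869, 0.0626]
eef_rot: [0.309, 0.758, 0.217, -0.532]
contact_force: [-0.1, 0.7, -2.2]
grip_width: 0.733
grip_force: 30.0
```

>>> {"fn": "drive_tool", "kwargs": {
  "series": [
    {"dp": [-0.005, 0, 0.0017], "rotation": [0, 0, 0]},
    {"dp": [-0.007, 0, 0.0025], "rotation": [0, 0, 0]},
    {"dp": [-0.007, 0, 0.0025], "rotation": [0, 0, 0]}
  ]
}}

```text
clock: 16.58
tcp_pos: [0.5463, -0.1869, 0.0617]
eef_rot: [0.309, 0.758, 0.218, -0.532]
contact_force: [0.8, 0.3, 1.1]
grip_width: 0.737
grip_force: 30.0
```

>>> {"fn": "drive_tool", "kwargs": {
  "series": [
    {"dp": [-0.005, 0, 0.0017], "rotation": [0, 0, 0]},
    {"dp": [-0.005, 0, 0.0017], "rotation": [0, 0, 0]},
    {"dp": [-0.005, 0, 0.0017], "rotation": [0, 0, 0]}
  ]
}}

```text
clock: 16.95
tcp_pos: [0.5463, -0.1869, 0.0616]
eef_rot: [0.309, 0.757, 0.218, -0.533]
contact_force: [0.8, -0.1, 4.3]
grip_width: 0.736
grip_force: 30.0
```

>>> {"fn": "drive_tool", "kwargs": {
  "series": [
    {"dp": [-0.006, 0, 0.002], "rotation": [0, 0, 0]},
    {"dp": [-0.006, 0, 0.002], "rotation": [0, 0, 0]},
    {"dp": [-0.006, 0, 0.002], "rotation": [0, 0, 0]}
  ]
}}

```text
clock: 17.32
tcp_pos: [0.5463, -0.1868, 0.0615]
eef_rot: [0.308, 0.757, 0.218, -0.533]
contact_force: [1.0, 0.9, 7.8]
grip_width: 0.732
grip_force: 30.0
```

>>> {"fn": "drive_tool", "kwargs": {
  "series": [
    {"dp": [0, 0, 0], "rotation": [0, 0, 0]},
    {"dp": [0, 0, 0], "rotation": [0, 0, 0]},
    {"dp": [0, 0, 0], "rotation": [0, 0, 0]},
    {"dp": [0, 0, 0], "rotation": [0, 0, 0]},
    {"dp": [0, 0, 0], "rotation": [0, 0, 0]}
  ],
  "gripper": 1
}}

```text
clock: 17.95
tcp_pos: [0.5463, -0.1869, 0.0585]
eef_rot: [0.309, 0.758, 0.217, -0.532]
contact_force: [0.1, 0.1, 0.1]
grip_width: 0.997
grip_force: 0.0
```

>>> {"fn": "drive_tool", "kwargs": {
  "series": [
    {"dp": [0, 0, -0.05], "rotation": [0, 0, 0]},
    {"dp": [0, 0, -0.15], "rotation": [0, 0, 0]},
    {"dp": [0, 0, -0.35], "rotation": [0, 0, 0]},
    {"dp": [0, 0, -0.6], "rotation": [0, 0, 0]},
    {"dp": [0, 0, -0.6], "rotation": [0, 0, 0]}
  ]
}}

```text
clock: 18.58
tcp_pos: [0.6288, -0.2688, 0.0998]
eef_rot: [0.31, 0.76, 0.217, -0.528]
contact_force: [-0.5, 0.4, -0.7]
grip_width: 0.998
grip_force: 0.0
```

Run:
```python
from h import *
s=env.get_state();R=Rn.from_quat(s['eef_rot']).as_matrix();print(s['clock'],s['tcp_pos'],s['joint_positions'])
im=env.capture('side');t=env.capture('top');w=env.capture('wrist');cv2.imwrite('pics/side3.png',im);cv2.imwrite('pics/top3.png',t);cv2.imwrite('pics/w4.png',w)
f=lambda I,n,h:cv2.resize(I[(p:=proj(cam(n),(.55,-.19,.05)).astype(int))[1]-h:p[1]+h,p[0]-h:p[0]+h],(267,267),interpolation=cv2.INTER_CUBIC)
cv2.imwrite('pics/m2.png',np.hstack([f(im,'side',40),f(t,'top',30),cv2.copyMakeBorder(cv2.resize(w,(266,200)),0,67,0,0,0)]))
for n in('side','top','wrist'):
    print(n,[(q['xy'],round(q['confidence'],2)) for q in env.spot_point(n,'tin_center')],proj(cam(n),(.55,-.19,.0485)))
```

```text
18.575 [ 0.6288 -0.2688  0.0998] [-0.6297  1.3962  0.3218  0.2791  2.6186 -1.2785]
side [([232.9, 238.1], 0.65), ([225.5, 221.3], 0.65), ([258.8, 198.7], 0.58), ([328.8, 208.6], 0.16)] [233.2125 235.9365]
top [([417.1, 197.1], 0.9), ([348.2, 241.4], 0.83), ([303.1, 272.1], 0.57), ([340.6, 205.1], 0.44)] [338.2429 204.1408]
wrist [([277.7, 227.3], 0.9), ([226.1, 145.6], 0.75), ([174.3, 216.5], 0.63)] [277.4789 226.1155]
```

View pics/m2.png

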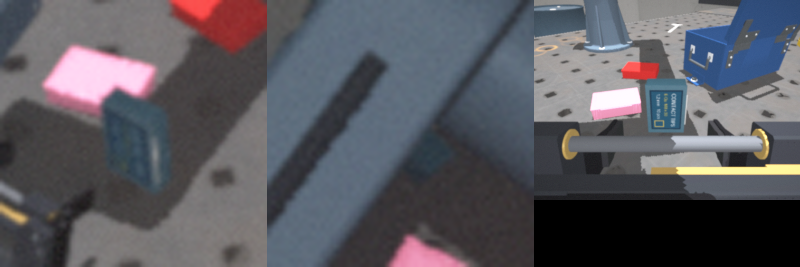

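The tin stands upright on the table. Now I go over the top for the regrasp.

Run:
```python
from h import *
q=env.get_state()['joint_positions']
P=[((.615,-.255,.19),down(45.5,50)),((.58,-.22,.25),down(45.5)),((.5505,-.1905,.22),down(-44.5))]
for p,R in P:
    q,e=ik(p,R,q);print(q,e)
chain(P)
```

```text
[-0.6174  1.0577  0.677   0.1592  2.267  -1.3652] 5.704906548425706e-11
[-0.5424  0.4928  1.4139 -0.      1.2349 -1.3364] 1.3643176562481402e-11
[-0.5248  0.4732  1.5444  0.      1.124   0.252 ] 6.661338147750939e-15
[ 0.4519 -0.0038 -0.0822] [-0.0006 -0.113   0.0005]
[ 0.3889  0.0022 -0.0033] [ 0.     -0.2778 -0.    ]
[0.2086 0.0018 0.15  ] [0.  0.  0.5]
```

>>> {"fn": "drive_tool", "kwargs": {
  "series": [
    {"dp": [0.2, 0, -0.04], "rotation": [0, -0.03, 0]},
    {"dp": [0.452, -0.004, -0.082], "rotation": [0, -0.08, 0]},
    {"dp": [0.452, -0.004, -0.082], "rotation": [0, -0.113, 0]}
  ]
}}

```text
clock: 19.25
tcp_pos: [0.6162, -0.2559, 0.1968]
eef_rot: [0.342, 0.843, 0.158, -0.385]
contact_force: [-0.5, 0.5, 1.4]
grip_width: 1.003
grip_force: 0.0
```

>>> {"fn": "drive_tool", "kwargs": {
  "series": [
    {"dp": [0.2, 0, 0], "rotation": [0, -0.06, 0]},
    {"dp": [0.389, 0.002, -0.003], "rotation": [0, -0.12, 0]},
    {"dp": [0.389, 0.002, -0.003], "rotation": [0, -0.18, 0]},
    {"dp": [0.389, 0.002, -0.003], "rotation": [0, -0.24, 0]},
    {"dp": [0.389, 0.002, -0.003], "rotation": [0, -0.278, 0]},
    {"dp": [0.389, 0.002, -0.003], "rotation": [0, -0.278, 0]}
  ]
}}

```text
clock: 20.0
tcp_pos: [0.5774, -0.2179, 0.2508]
eef_rot: [0.377, 0.926, 0.0, 0.001]
contact_force: [-0.1, -0.0, -0.3]
grip_width: 1.001
grip_force: 0.0
```

>>> {"fn": "drive_tool", "kwargs": {
  "series": [
    {"dp": [0.05, 0, 0.03], "rotation": [0, 0, 0.06]},
    {"dp": [0.1, 0, 0.06], "rotation": [0, 0, 0.12]},
    {"dp": [0.15, 0, 0.09], "rotation": [0, 0, 0.18]},
    {"dp": [0.209, 0.002, 0.12], "rotation": [0, 0, 0.24]},
    {"dp": [0.209, 0.002, 0.15], "rotation": [0, 0, 0.3]},
    {"dp": [0.209, 0.002, 0.15], "rotation": [0, 0, 0.36]},
    {"dp": [0.209, 0.002, 0.15], "rotation": [0, 0, 0.42]},
    {"dp": [0.209, 0.002, 0.15], "rotation": [0, 0, 0.48]},
    {"dp": [0.209, 0.002, 0.15], "rotation": [0, 0, 0.5]},
    {"dp": [0.209, 0.002, 0.15], "rotation": [0, 0, 0.5]}
  ]
}}

```text
clock: 21.25
tcp_pos: [0.5509, -0.1919, 0.2191]
eef_rot: [0.922, 0.388, 0.001, 0.001]
contact_force: [-0.3, -0.1, 0.4]
grip_width: 0.998
grip_force: 0.0
```

Run:
```python
from h import *
s=env.get_state();R=Rn.from_quat(s['eef_rot']).as_matrix();print(s['clock'],s['tcp_pos'],s['joint_positions'],s['contact_force']);print(R)
W=cam('wrist');w=env.capture('wrist');cv2.imwrite('pics/w5.png',w)
print([(q['xy'],round(q['confidence'],2)) for q in env.spot_point('wrist','tin_center')])
x,y=R[:,0],R[:,1]
for z in(.097,0): print(z,[proj(W,np.array([.55,-.19,z])+a*.033*x+b*.0125*y).round(1) for a,b in((1,-1),(1,1),(-1,1),(-1,-1))])
```

```text
21.25 [ 0.5509 -0.1919  0.2191] [-0.5267  0.4744  1.5451  0.0002  1.12    0.2475] [-0.3163 -0.132   0.3541]
[[ 0.6992  0.7149  0.0019]
 [ 0.7149 -0.6992 -0.0009]
 [ 0.0007  0.002  -1.    ]]
[([219.4, 280.8], 0.91), ([272.7, 198.1], 0.85), ([67.8, 251.7], 0.63)]
0.097 [array([260.6, 168.5]), array([292.2, 168.5]), array([291.3, 247.1]), array([261.5, 247.1])]
0 [array([264.4, 156.4]), array([288.2, 156.4]), array([287.7, 216.9]), array([265. , 216.9])]
```

View pics/w5.png

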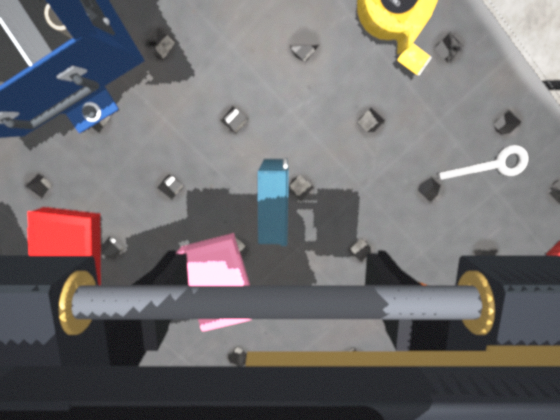

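Run:
```python
from h import *
w=cv2.imread('pics/w5.png');hsv=cv2.cvtColor(w,cv2.COLOR_BGR2HSV)
m=cv2.inRange(hsv,(92,90,50),(115,255,255));m[:,:240]=0;m[:,310:]=0;m[:150]=0;m[255:]=0
m=cv2.morphologyEx(m,2,np.ones((3,3),np.uint8))
for r in (172,180,190,200,215,230,240): print(r,np.where(m[r])[0][[0,-1]])
for c in (262,270,280): print(c,np.where(m[:,c])[0][[0,-1]])
print([int(v) for v in hsv[150:252:3,273,2]])
W=cam('wrist')
R=Rn.from_quat(env.get_state()['eef_rot']).as_matrix();x,y=R[:,0],R[:,1]
for P in [(.548,-.188),(.5485,-.1885)]:
  for z in(.097,):print(z,[proj(W,np.array([*P,z])+a*.033*x+b*.0125*y).round(1) for a,b in((1,-1),(1,1),(-1,1),(-1,-1))])
chain([((.548,-.188,.12),down(-44.5)),((.548,-.188,.066),down(-44.5))])
```

```text
172 [258 287]
180 [258 287]
190 [258 288]
200 [258 286]
215 [258 286]
230 [259 286]
240 [259 285]
262 [165 242]
270 [160 242]
280 [161 243]
[160, 157, 158, 114, 109, 120, 124, 182, 220, 222, 222, 221, 221, 218, 221, 221, 157, 121, 118, 120, 120, 117, 120, 117, 118, 116, 119, 117, 116, 120, 116, 106, 86, 84]
0.097 [array([257.2, 168.5]), array([288.7, 168.5]), array([288.1, 247.1]), array([258.3, 247.1])]
0.097 [array([258.1, 168.5]), array([289.6, 168.5]), array([288.9, 247.1]), array([259.2, 247.1])]
[ 0.0032 -0.0242  0.4961] [ 0.0008 -0.0002  0.0009]
[0.   0.   0.27] [0. 0. 0.]
```

>>> {"fn": "drive_tool", "kwargs": {
  "series": [
    {"dp": [0.003, -0.024, 0.2], "rotation": [0, 0, 0]},
    {"dp": [0.003, -0.024, 0.4], "rotation": [0, 0, 0]},
    {"dp": [0.003, -0.024, 0.6], "rotation": [0, 0, 0]},
    {"dp": [0.003, -0.024, 0.72], "rotation": [0, 0, 0]},
    {"dp": [0.003, -0.024, 0.766], "rotation": [0, 0, 0]},
    {"dp": [0.003, -0.024, 0.766], "rotation": [0, 0, 0]}
  ]
}}

```text
clock: 22.1
tcp_pos: [0.5482, -0.188, 0.0662]
eef_rot: [0.922, 0.388, 0.001, 0.001]
contact_force: [-0.3, -0.2, 0.0]
grip_width: 1.002
grip_force: 0.0
```

>>> {"fn": "drive_tool", "kwargs": {
  "series": [
    {"dp": [0, 0, 0], "rotation": [0, 0, 0]},
    {"dp": [0, 0, 0], "rotation": [0, 0, 0]},
    {"dp": [0, 0, 0], "rotation": [0, 0, 0]},
    {"dp": [0, 0, 0], "rotation": [0, 0, 0]},
    {"dp": [0, 0, 0], "rotation": [0, 0, 0]},
    {"dp": [0, 0, 0], "rotation": [0, 0, 0]},
    {"dp": [0, 0, 0], "rotation": [0, 0, 0]},
    {"dp": [0, 0, 0], "rotation": [0, 0, 0]},
    {"dp": [0, 0, 0], "rotation": [0, 0, 0]}
  ],
  "gripper": 0.15
}}

```text
clock: 23.22
tcp_pos: [0.5482, -0.188, 0.0665]
eef_rot: [0.922, 0.388, 0.001, 0.002]
contact_force: [-0.2, -0.4, 0.3]
grip_width: 0.295
grip_force: 29.7
```

Run:
```python
from h import *
a=np.radians(-15.6);ex=np.array([np.cos(a),np.sin(a),0])
S=np.array([.475,.135,0]);h=S-.085*ex;h[2]=.26
P=[((.548,-.188,.26),down(-44.5)),((.47,-.03,.27),down(-75)),(h,down(-105.6)),((S[0],S[1],.24),down(-105.6)),((S[0],S[1],.0765),down(-105.6))]
q=env.get_state()['joint_positions']
for p,R in P:
    q,e=ik(p,R,q);print(p,q,e)
chain(P)
```

```text
(0.548, -0.188, 0.26) [-0.5232  0.4245  1.5058  0.      1.2113  0.2536] 2.495843531846731e-09
(0.47, -0.03, 0.27) [-0.3015  0.2574  1.7448 -0.      1.1394  1.0076] 6.492864050145197e-12
[0.3931 0.1579 0.26  ] [0.1169 0.2004 1.8604 0.     1.0808 1.9601] 7.901776824213336e-15
(np.float64(0.475), np.float64(0.135), 0.24) [0.0503 0.3285 1.7335 0.     1.0797 1.8935] 6.374676660797153e-11
(np.float64(0.475), np.float64(0.135), 0.0765) [ 0.0503  0.5959  1.8825 -0.      0.6632  1.8935] 3.3730685410800735e-10
[ 0.0001  0.0033 -0.9676] [ 0.0013 -0.0003  0.0006]
[ 0.2901 -0.8319 -0.05  ] [0.     0.     0.1694]
[-0.1281 -1.0068  0.05  ] [0.   0.   0.17]
[0.425 0.    0.1  ] [0. 0. 0.]
[0.     0.     0.8175] [0. 0. 0.]
```

>>> {"fn": "drive_tool", "kwargs": {
  "series": [
    {"dp": [0, 0, -0.05], "rotation": [0, 0, 0]},
    {"dp": [0, 0, -0.2], "rotation": [0, 0, 0]},
    {"dp": [0, 0, -0.45], "rotation": [0, 0, 0]},
    {"dp": [0, 0, -0.7], "rotation": [0, 0, 0]},
    {"dp": [0, 0.003, -0.967], "rotation": [0.001, 0, 0]},
    {"dp": [0, 0.003, -0.967], "rotation": [0.001, 0, 0]}
  ]
}}

```text
clock: 23.98
tcp_pos: [0.5505, -0.1893, 0.2654]
eef_rot: [0.922, 0.388, 0.004, 0.005]
contact_force: [-1.0, -0.1, -2.2]
grip_width: 0.294
grip_force: 29.7
```

>>> {"fn": "drive_tool", "kwargs": {
  "series": [
    {"dp": [0.06, -0.17, -0.01], "rotation": [0, 0, 0.034]},
    {"dp": [0.12, -0.34, -0.02], "rotation": [0, 0, 0.07]},
    {"dp": [0.17, -0.5, -0.03], "rotation": [0, 0, 0.1]},
    {"dp": [0.23, -0.66, -0.04], "rotation": [0, 0, 0.14]},
    {"dp": [0.29, -0.832, -0.05], "rotation": [0, 0, 0.169]},
    {"dp": [0.29, -0.832, -0.05], "rotation": [0, 0, 0.169]}
  ]
}}

```text
clock: 24.72
tcp_pos: [0.4665, -0.0276, 0.2687]
eef_rot: [0.991, 0.134, -0.001, -0.001]
contact_force: [0.8, -0.2, -1.6]
grip_width: 0.294
grip_force: 29.8
```

>>> {"fn": "drive_tool", "kwargs": {
  "series": [
    {"dp": [-0.02, -0.2, 0.01], "rotation": [0, 0, 0.034]},
    {"dp": [-0.05, -0.4, 0.02], "rotation": [0, 0, 0.07]},
    {"dp": [-0.08, -0.6, 0.03], "rotation": [0, 0, 0.1]},
    {"dp": [-0.1, -0.8, 0.04], "rotation": [0, 0, 0.14]},
    {"dp": [-0.128, -1, 0.05], "rotation": [0, 0, 0.17]},
    {"dp": [-0.128, -1, 0.05], "rotation": [0, 0, 0.17]},
    {"dp": [-0.128, -1, 0.05], "rotation": [0, 0, 0.17]}
  ]
}}

```text
clock: 25.6
tcp_pos: [0.3929, 0.1557, 0.2594]
eef_rot: [0.991, -0.133, 0.001, 0.0]
contact_force: [0.7, 0.1, -1.2]
grip_width: 0.291
grip_force: 29.9
```

Run:
```python
from h import *
s=env.get_state();R=Rn.from_quat(s['eef_rot']).as_matrix();print(s['clock'],s['tcp_pos'],s['joint_positions'],s['contact_force'],s['grip_width']);print(R)
W=cam('wrist');w=env.capture('wrist');cv2.imwrite('pics/w6.png',w)
print(env.spot_point('wrist','slot'),env.recognise('wrist','tip_tin'))
S=np.array([.475,.135,.01]);a=np.radians(-15.6);ex=np.array([np.cos(a),np.sin(a),0]);ey=np.array([-np.sin(a),np.cos(a),0]);ez=np.array([0,0,1])
print('slotfloor',proj(W,S));print('divtops',[proj(W,S+i*.036*ex+j*.015*ey+.05*ez).round(1) for i in(-1,1) for j in(-1,1)])
C=S+.036*ex-.01*ez
print('rim',[proj(W,C+i*.075*ex+j*.125*ey+.118*ez).round(1) for i in(-1,1) for j in(-1,1)])
v=w.copy()
cv2.imwrite('pics/w6c.png',cv2.resize(w[0:300,130:430],(600,600),interpolation=cv2.INTER_CUBIC))
```

```text
25.6 [0.3929 0.1557 0.2594] [ 0.1121  0.199   1.8642 -0.0008  1.0772  1.9511] [ 0.695   0.07   -1.2267] 0.29109827355897333
[[ 0.9644 -0.2646  0.0012]
 [-0.2646 -0.9644 -0.0006]
 [ 0.0014  0.0002 -1.    ]]
[{'xy': [273.9, 106.1], 'confidence': 0.77}] [{'rect': [490.3, 177.9, 110.6, 91.9], 'confidence': 0.9}, {'rect': [274.5, 267.2, 67.6, 167.8], 'confidence': 0.68}, {'rect': [552.8, 64.5, 14.4, 25.7], 'confidence': 0.51}, {'rect': [270.1, 81.5, 326.0, 162.1], 'confidence': 0.19}]
slotfloor [275.2745 105.4061]
divtops [array([290.1, 141.6]), array([259.8, 141.5]), array([291.2,  63.1]), array([259.2,  63. ])]
rim [array([424.5, 149.9]), array([124.7, 148.7]), array([447.8, -60.1]), array([102.5, -61.6])]
```

View pics/w6c.png

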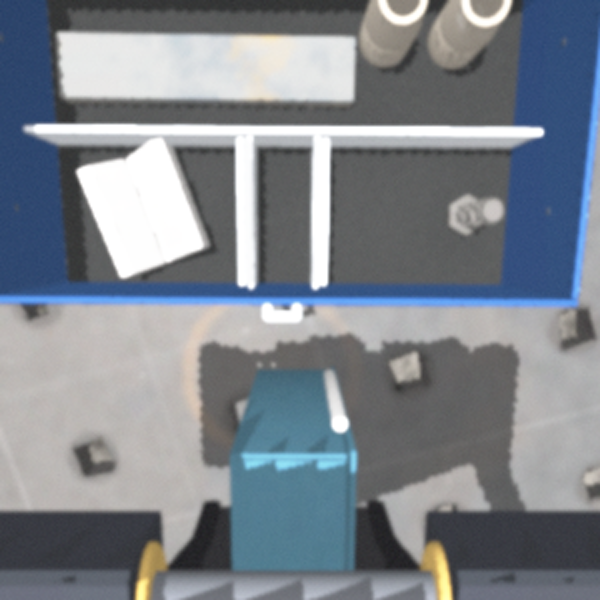

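The case interior shows the slot between dividers at px columns ~258 and ~287, with the partition at row ~70, the front rim at row ~148, and the tin below with its bottom edge at row ~185. I refine this numerically.

Run:
```python
from h import *
w=cv2.imread('pics/w6.png');g=cv2.cvtColor(w,6);hsv=cv2.cvtColor(w,cv2.COLOR_BGR2HSV)
s=env.get_state();R=Rn.from_quat(s['eef_rot']).as_matrix();p=s['tcp_pos'];W=cam('wrist')
def runs(v):
    i=np.where(np.diff(np.r_[0,v.astype(int),0]))[0];return [(int(a),int(b)-1) for a,b in zip(i[::2],i[1::2]) if b-a>2]
for r in (80,90,100,110,120,130,138): print('div',r,runs(g[r,235:310]>110), runs(g[r,235:310]>180))
for c in (266,272,278): print('col',c,[int(v) for v in g[56:80:1,c]],[int(v) for v in hsv[136:160,c,1]])
b=cv2.inRange(hsv,(100,120,60),(125,255,255))
for r in (100,125,145): print('blue',r,runs(b[r]))
t=cv2.inRange(hsv,(90,80,50),(108,255,255))
for r in (188,195,205,215,222,235,250): print('teal',r,runs(t[r,230:330]))
for c in (265,275,285): print('tealcol',c,runs(t[170:290,c]))
x,y,z=R.T
for d,n in((.0665,'bot'),(-.0305,'top')): print(n,[proj(W,p+z*d+i*.033*x+j*.0125*y).round(1) for i in(1,-1) for j in(-1,1)])
```

```text
div 80 [(12, 23), (50, 60)] [(13, 21), (51, 59)]
div 90 [(12, 23), (50, 60)] [(13, 21), (51, 59)]
div 100 [(12, 23), (49, 60)] [(13, 21), (51, 59)]
div 110 [(12, 23), (49, 59)] [(13, 22), (51, 59)]
div 120 [(12, 23), (49, 59)] [(13, 22), (51, 59)]
div 130 [(13, 23), (49, 59)] [(13, 22), (51, 58)]
div 138 [(13, 23), (49, 59)] [(14, 22), (51, 58)]
col 266 [94, 92, 93, 94, 94, 97, 147, 246, 255, 255, 254, 228, 189, 184, 182, 178, 157, 119, 80, 68, 76, 85, 90, 93] [3, 3, 3, 8, 36, 86, 126, 149, 153, 150, 152, 152, 157, 156, 146, 123, 62, 13, 4, 1, 0, 0, 0, 0]
col 272 [92, 94, 95, 93, 92, 100, 148, 245, 255, 255, 255, 230, 188, 183, 184, 181, 168, 131, 87, 65, 70, 81, 89, 93] [8, 5, 3, 13, 34, 84, 130, 147, 156, 151, 153, 155, 158, 159, 152, 150, 128, 57, 11, 4, 0, 0, 0, 0]
col 278 [92, 94, 94, 95, 93, 96, 143, 244, 255, 255, 255, 230, 190, 183, 182, 183, 168, 134, 90, 66, 76, 83, 92, 94] [3, 8, 3, 11, 28, 72, 119, 147, 151, 153, 158, 158, 157, 157, 134, 51, 1, 0, 0, 0, 0, 0, 0, 0]
blue 100 [(117, 159), (385, 423)]
blue 125 [(120, 161), (383, 420)]
blue 145 [(122, 253), (257, 285), (289, 418)]
teal 188 [(28, 60)]
teal 195 [(26, 61)]
teal 205 [(23, 63)]
teal 215 [(19, 65)]
teal 222 [(17, 76)]
teal 235 [(16, 77)]
teal 250 [(16, 77)]
tealcol 265 [(16, 114)]
tealcol 275 [(16, 114)]
tealcol 285 [(16, 114)]
bot [array([257.5, 178.6]), array([296.5, 178.6]), array([258.9, 273.6]), array([295.1, 273.6])]
top [array([244.2, 219.6]), array([310.2, 219.6]), array([247.9, 368.2]), array([306.4, 368.2])]
```

```bash
python3 -c "
from h import *
chain([((.4758,.138,.195),down(-105.5))])"
```

```text
[ 0.4208 -0.0268  0.3237] [-0.0001 -0.0005  0.0001]
```

>>> {"fn": "drive_tool", "kwargs": {
  "series": [
    {"dp": [0.15, -0.01, 0], "rotation": [0, 0, 0]},
    {"dp": [0.3, -0.02, 0], "rotation": [0, 0, 0]},
    {"dp": [0.42, -0.027, 0.1], "rotation": [0, 0, 0]},
    {"dp": [0.42, -0.027, 0.22], "rotation": [0, 0, 0]},
    {"dp": [0.42, -0.027, 0.3], "rotation": [0, 0, 0]},
    {"dp": [0.42, -0.027, 0.324], "rotation": [0, 0, 0]},
    {"dp": [0.42, -0.027, 0.324], "rotation": [0, 0, 0]}
  ]
}}

```text
clock: 26.62
tcp_pos: [0.4753, 0.1386, 0.195]
eef_rot: [0.991, -0.134, 0.001, -0.0]
contact_force: [0.7, -0.4, -1.9]
grip_width: 0.295
grip_force: 29.9
```

Run:
```python
from h import *
s=env.get_state();R=Rn.from_quat(s['eef_rot']).as_matrix();p=s['tcp_pos'];W=cam('wrist');w=env.capture('wrist');cv2.imwrite('pics/w7.png',w)
print(s['clock'],p,s['contact_force']);print(R)
g=cv2.cvtColor(w,6);hsv=cv2.cvtColor(w,cv2.COLOR_BGR2HSV)
def runs(v,m=2):
    i=np.where(np.diff(np.r_[0,v.astype(int),0]))[0];return [(int(a),int(b)-1) for a,b in zip(i[::2],i[1::2]) if b-a>m]
S=np.array([.4758,.138,.01]);a=np.radians(-15.5);ex=np.array([np.cos(a),np.sin(a),0]);ey=np.array([-np.sin(a),np.cos(a),0]);ez=np.array([0,0,1])
print('divtops',[proj(W,S+i*.036*ex+j*.015*ey+.05*ez).round(1) for i in(0,1) for j in(1,-1)],'part floor',proj(W,S+.036*ex))
print('rim',[proj(W,S+.036*ex+i*.075*ex+j*.125*ey+.108*ez).round(1) for i in(-1,1) for j in(1,-1)])
x,y,z=R.T
for d,n in((.0665,'bot'),(-.0305,'top')): print(n,[proj(W,p+z*d+i*.031*x+j*.0125*y).round(1) for i in(1,-1) for j in(-1,1)])
b=cv2.inRange(hsv,(109,120,60),(125,255,255));t=cv2.inRange(hsv,(90,80,50),(108,255,255))
for r in range(110,240,10): print(r,'bright',[(a+200,b+200) for a,b in runs(g[r,200:350]>150)],'teal',runs(t[r,200:350]),'blue',runs(b[r],3))
for c in (268,277,285): print(c,[int(v) for v in g[90:200:3,c]],'teal',runs(t[100:260,c]))
```

```text
26.625 [0.4753 0.1386 0.195 ] [ 0.6762 -0.3968 -1.9262]
[[ 0.9638 -0.2665  0.0012]
 [-0.2665 -0.9638  0.    ]
 [ 0.0011 -0.0004 -1.    ]]
divtops [array([259.9, 203.7]), array([295.2, 203.7]), array([259.4, 161.1]), array([295.8, 161.1])] part floor [277.4906 155.2505]
rim [array([104.5, 274.4]), array([450.9, 274.7]), array([73.7, 48.3]), array([482.4,  48.4])]
bot [array([257.6, 181.7]), array([296.5, 181.7]), array([258.9, 271. ]), array([295.2, 271. ])]
top [array([244.3, 224.7]), array([310. , 224.7]), array([247.8, 364.2]), array([306.5, 364.2])]
110 bright [(200, 317), (323, 349)] teal [] blue [(126, 129), (131, 139), (410, 415), (417, 427)]
120 bright [(200, 317)] teal [] blue [(94, 97), (105, 110), (409, 426)]
130 bright [(200, 316)] teal [] blue [(101, 105), (117, 122), (408, 423), (455, 458)]
140 bright [] teal [] blue [(116, 119), (411, 424)]
150 bright [] teal [] blue [(108, 111), (121, 124), (135, 143), (406, 418), (420, 425)]
160 bright [(200, 349)] teal [] blue []
170 bright [(200, 218), (250, 261), (292, 303)] teal [] blue [(123, 129), (131, 138), (406, 410), (412, 4
[... 590 characters left out ...]
3, 40), (42, 110), (121, 127), (133, 137)] blue [(109, 114), (125, 134), (145, 148), (205, 210), (410, 427)]
268 [99, 101, 99, 101, 160, 245, 245, 244, 243, 242, 242, 241, 238, 237, 237, 236, 128, 102, 98, 101, 98, 102, 209, 236, 255, 158, 99, 100, 94, 60, 61, 62, 97, 102, 105, 110, 113] teal [(85, 159)]
277 [98, 100, 102, 100, 151, 244, 244, 245, 244, 244, 242, 242, 240, 236, 232, 230, 118, 102, 99, 98, 102, 103, 210, 235, 255, 164, 99, 99, 85, 62, 61, 63, 94, 100, 107, 110, 112] teal [(85, 159)]
285 [98, 102, 100, 101, 146, 242, 243, 242, 242, 242, 242, 241, 240, 240, 238, 234, 128, 100, 103, 98, 100, 102, 203, 234, 255, 164, 98, 87, 61, 58, 60, 65, 96, 103, 106, 110, 114] teal [(85, 159)]
```

>>> {"fn": "drive_tool", "kwargs": {
  "series": [
    {"dp": [0.001, -0.001, 0.1], "rotation": [0, 0, 0]},
    {"dp": [0.001, -0.001, 0.18], "rotation": [0, 0, 0]},
    {"dp": [0.001, -0.001, 0.25], "rotation": [0, 0, 0]},
    {"dp": [0.001, -0.001, 0.3], "rotation": [0, 0, 0]},
    {"dp": [0.001, -0.001, 0.3], "rotation": [0, 0, 0]}
  ]
}}

```text
clock: 27.3
tcp_pos: [0.475, 0.1392, 0.1346]
eef_rot: [0.991, -0.134, 0.0, -0.0]
contact_force: [-0.0, 0.7, -2.3]
grip_width: 0.294
grip_force: 29.9
```

>>> {"fn": "drive_tool", "kwargs": {
  "series": [
    {"dp": [0, 0, 0.03], "rotation": [0, 0, 0]},
    {"dp": [0, 0, 0.06], "rotation": [0, 0, 0]},
    {"dp": [0, 0, 0.09], "rotation": [0, 0, 0]},
    {"dp": [0, 0, 0.12], "rotation": [0, 0, 0]},
    {"dp": [0, 0, 0.12], "rotation": [0, 0, 0]}
  ]
}}

```text
clock: 27.92
tcp_pos: [0.4749, 0.1392, 0.1104]
eef_rot: [0.991, -0.134, -0.0, -0.0]
contact_force: [-0.5, -0.5, -1.9]
grip_width: 0.289
grip_force: 29.9
```

Bottom at about 0.044, already between the dividers with no contact. Continuing.

>>> {"fn": "drive_tool", "kwargs": {
  "series": [
    {"dp": [0, 0, 0.03], "rotation": [0, 0, 0]},
    {"dp": [0, 0, 0.06], "rotation": [0, 0, 0]},
    {"dp": [0, 0, 0.09], "rotation": [0, 0, 0]},
    {"dp": [0, 0, 0.12], "rotation": [0, 0, 0]},
    {"dp": [0, 0, 0.14], "rotation": [0, 0, 0]},
    {"dp": [0, 0, 0.14], "rotation": [0, 0, 0]}
  ]
}}

```text
clock: 28.68
tcp_pos: [0.4751, 0.1392, 0.0826]
eef_rot: [0.991, -0.134, 0.0, -0.0]
contact_force: [-0.9, -0.3, -1.3]
grip_width: 0.292
grip_force: 29.9
```

>>> {"fn": "drive_tool", "kwargs": {
  "series": [
    {"dp": [0, 0, 0.015], "rotation": [0, 0, 0]},
    {"dp": [0, 0, 0.025], "rotation": [0, 0, 0]},
    {"dp": [0, 0, 0.025], "rotation": [0, 0, 0]}
  ]
}}

```text
clock: 29.05
tcp_pos: [0.4752, 0.1393, 0.0779]
eef_rot: [0.991, -0.134, 0.001, -0.0]
contact_force: [-0.5, -0.9, -1.4]
grip_width: 0.298
grip_force: 29.9
```

>>> {"fn": "drive_tool", "kwargs": {
  "series": [
    {"dp": [0, 0, 0.006], "rotation": [0, 0, 0]},
    {"dp": [0, 0, 0.01], "rotation": [0, 0, 0]},
    {"dp": [0, 0, 0.01], "rotation": [0, 0, 0]},
    {"dp": [0, 0, 0.01], "rotation": [0, 0, 0]}
  ]
}}

```text
clock: 29.55
tcp_pos: [0.4755, 0.1393, 0.0766]
eef_rot: [0.991, -0.134, 0.001, -0.0]
contact_force: [-1.4, 0.7, 6.5]
grip_width: 0.291
grip_force: 29.9
```

Floor contact at the expected height. Release and rise.

>>> {"fn": "drive_tool", "kwargs": {
  "series": [
    {"dp": [0, 0, 0], "rotation": [0, 0, 0]},
    {"dp": [0, 0, 0], "rotation": [0, 0, 0]},
    {"dp": [0, 0, 0], "rotation": [0, 0, 0]},
    {"dp": [0, 0, 0], "rotation": [0, 0, 0]},
    {"dp": [0, 0, 0], "rotation": [0, 0, 0]}
  ],
  "gripper": 0.6
}}

```text
clock: 30.18
tcp_pos: [0.4753, 0.1393, 0.076]
eef_rot: [0.991, -0.134, 0.001, -0.0]
contact_force: [-0.0, 0.7, -0.4]
grip_width: 0.597
grip_force: 0.0
```

>>> {"fn": "drive_tool", "kwargs": {
  "series": [
    {"dp": [0, 0, -0.05], "rotation": [0, 0, 0]},
    {"dp": [0, 0, -0.15], "rotation": [0, 0, 0]},
    {"dp": [0, 0, -0.35], "rotation": [0, 0, 0]},
    {"dp": [0, 0, -0.6], "rotation": [0, 0, 0]},
    {"dp": [0, 0, -0.85], "rotation": [0, 0, 0]},
    {"dp": [-0.3, 0, -0.95], "rotation": [0, 0, 0]},
    {"dp": [-0.4, 0, -0.95], "rotation": [0, 0, 0]},
    {"dp": [-0.4, 0, -0.95], "rotation": [0, 0, 0]}
  ]
}}

```text
clock: 31.18
tcp_pos: [0.3965, 0.1607, 0.2662]
eef_rot: [0.991, -0.133, 0.001, -0.0]
contact_force: [0.8, -0.3, 0.1]
grip_width: 0.598
grip_force: 0.0
```

Run:
```python
from h import *
s=env.get_state();p=s['tcp_pos'];print(s['clock'],p,s['contact_force'],s['grip_width'])
w=env.capture('wrist');cv2.imwrite('pics/w8.png',w);W=cam('wrist')
hsv=cv2.cvtColor(w,cv2.COLOR_BGR2HSV);t=cv2.inRange(hsv,(88,70,40),(108,255,255));t=cv2.morphologyEx(t,2,np.ones((3,3),np.uint8))
def runs(v,m=3):
    i=np.where(np.diff(np.r_[0,v.astype(int),0]))[0];return [(int(a),int(b)-1) for a,b in zip(i[::2],i[1::2]) if b-a>m]
S=np.array([.4755,.1392,.01]);a=np.radians(-15.5);ex=np.array([np.cos(a),np.sin(a),0]);ey=np.array([-np.sin(a),np.cos(a),0]);ez=np.array([0,0,1])
print('pred top',[proj(W,S+i*.031*ex+j*.0125*ey+.097*ez).round(1) for i in(1,-1) for j in(1,-1)],'centre',proj(W,S+.0485*ez))
for r in range(40,170,10): print(r,runs(t[r,200:350]))
for c in(265,275,285): print(c,runs(t[:200,c]))
print([(q['xy'],q['confidence']) for q in env.spot_point('wrist','tin_center')])
env.capture('side');env.capture('top')
C=cam('side');print('side',[(q['xy'],q['confidence']) for q in env.spot_point('side','lid_bar')],[(q['xy'],q['confidence']) for q in env.spot_point('top','lid_bar')],'top tin',[(q['xy'],q['confidence']) for q in env.spot_point('top','tin_center')],proj(cam('top'),S+.0485*ez))
hg=np.array([.585,.104,.118]);
for d in (100,105,108):
    b=np.radians(163.1-d);B=hg+.1307*(np.cos(b)*ex+np.sin(b)*ez);print(d,proj(C,B),proj(cam('top'),B))
```

```text
31.175 [0.3965 0.1607 0.2662] [ 0.7558 -0.3437  0.0637] 0.5979565881417638
pred top [array([262.3,  68.1]), array([292.3,  68.2]), array([262.9, 143.8]), array([291.3, 143.9])] centre [277.1527 108.759 ]
40 []
50 []
60 []
70 [(67, 73)]
80 [(62, 90)]
90 [(62, 90)]
100 [(62, 89)]
110 [(62, 89)]
120 [(62, 89)]
130 [(62, 89)]
140 [(62, 89)]
150 [(0, 21), (23, 29), (33, 56), (58, 62), (72, 80), (82, 98), (104, 107), (109, 113), (118, 139), (141, 146)]
160 []
265 [(71, 146), (150, 153)]
275 [(70, 153)]
285 [(71, 153)]
[([491.7, 176.7], 0.84)]
side [([329.0, 209.1], 0.66)] [([245.8, 157.3], 0.76)] top tin [([300.7, 273.5], 0.85), ([231.2, 228.3], 0.72), ([346.3, 243.2], 0.71), ([326.3, 141.5], 0.69), ([417.8, 195.1], 0.61)] [231.2188 226.8068]
100 [328.2754 202.3016] [244.0553 164.0808]
105 [328.0491 206.1025] [245.2423 160.9976]
108 [327.9037 208.4405] [245.9359 159.2704]
```

```bash
python3 -c "
from workcell import env
print(env.job_done())"
```

```text
the job is handed in; nothing more can be done
None
```

I opened the lid back onto its stops, stood the teal tin up on the table, regrasped it and lowered it into the slot. The last pictures show the tin upright between the dividers and the lid at about 108°; I handed the job in at about 31 s of the 70 s, and no verdict came back.

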